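# Clamp a TV power board in the turnbuckle board cradle

### The arm

A 6-joint arm with a two-finger parallel gripper is mounted at the origin on the work surface. World frame = base frame: x ahead of the robot, y to its left, z up, the work surface at z = 0. Lengths are in m, angles in rad, forces in N, time in s.
With the tool pointing down it reaches from about 0.25 to 0.775 m from the base axis. Payload 4 kg.
Tool frame: the origin (TCP) lies midway between the tips of the shut fingers; the grasp point (between the pads) lies 19 mm behind it (robot.tcp_to_grasp is the distance from the TCP to the grasp point, in m); x points along the fingers, y is the direction in which the jaws open and shut, and the axes are right-handed (so a half turn about x gives the same grasp; the last joint's range is limited). The gripper opens to 94 mm and grips with 3 to 60 N. Pads are 16 mm wide; open, the fingers measure 119 mm over their backs; the gripper's body (75 mm by 177 mm) begins 78 mm behind the grasp point.
Start: joints at [-1.207, 0.087, 1.371, -0, 1.684, -0.103], TCP at [0.248, -0.491, 0.206] pointing down, gripper open.
Joint ranges: [-3.1, 3.1], [-0.76, 2.03], [0.27, 2.55], [-1.08, 4.22], [0.17, 2.65], [-2.57, 2.57]. Speed limits (rad/s): [2.79, 2.79, 3.14, 3.14, 3.14, 3.14].

### API

Orientations are given as [roll, pitch, yaw] about the fixed x, y, z axes, in that order (R = Rz(yaw) Ry(pitch) Rx(roll)).
In Python, from bench import robot gives the robot as it stands.
- The arm moves only by the tool send_rows, never from a script. Its argument "increments" is a list of rows, each a list of 5 numbers: the opening, from -1 (shut) to 1 (fully open), so that 0 is half open, then the shift along the tool's x, y, z in m, then the turn about the tool's x in rad. In form: [[hand, tx, ty, tz, roll], ...]. A call has 1 to 5 rows; each row is the pose to reach, as a shift and turn from the pose commanded when the call began, along the tool's axes at that moment; what a row does not reach only later rows make up. A row lasts 1/12 s, in which the tool goes at most 41.7 mm and 7.16 degrees, less where a joint would pass 70% of its speed; a pose out of reach is approached as far as the arm can. A call with a gripper value outside its range is refused whole. The fingers move at their own pace and stop on an object; the grip force is fixed at half the most. Time passes only in rows, so rows that repeat a pose let the fingers close. It gives the time, the measured TCP pose, the force and the opening at its end, in the units of the state.
- robot.get_obs(): the state, without advancing time (a new reading comes with each control period).
- robot.snapshot(name): name is "scene" or "top"; returns a dict with "image" (480x640x3 uint8, red, green, blue), "intrinsics" (3x3 intrinsics, pixels), "k1" (the pictures are not rectified: a ray, as slopes to the right and down, at radius r is drawn at 1 + k1 r^2 times it, then the intrinsics apply), "world_from_camera" (4x4, takes a point from camera to world coordinates). Camera axes: x right, y down, z forward; pixel columns grow to the right and rows downward; lengths in m; the calibration is good to about 2 mm. A picture is of the moment at which its call begins. There is no depth.
- robot.close_job(): hands the job in, once; it reports no verdict.
The state is a dict: "time": time; "joint_positions": joint angles; "qvel": joint speeds; "joint_torque": joint torques, N m; "tool_pos": TCP position; "ee_rot": TCP orientation; "wrist_force": force on the tool from outside, world axes, zero at the start; "wrist_torque": the same for the moment, N m; "width": finger opening in m.
Only numpy, scipy, OpenCV 4.12 (cv2) and the standard library are available. Lean on these libraries where they do the work, as an engineer would, in place of code of your own. Each camera call takes 0.05 s, during which the arm holds its last target.

### The job

Take the TV power board out of the shallow drawer and set it down, without dropping it, components up and flat in the rectangular nest of the board cradle. Then turn the spoked turnbuckle sleeve so that both jaws draw in and grip the board, stopping when the sprung shoe has been pushed back about half of its travel; never drive the shoe all the way back, which would bow the board. Leave the board clamped and let go of everything, and leave the other things in the drawer and on the counter where they are.

Things in the scene. Friction and masses are not known exactly. Their poses are not given: they have to be found in the camera images.
- board: TV power board, brown rectangle 120 mm (x) by 80 mm (y), 3 mm thick, 0.24 kg, lying flat in the drawer. Origin: centre of the underside; z up through the components. At its ends a transformer (27 mm high, x +33 to +55 mm) and two capacitors (31 mm high, x -34 to -54 mm); within 16 mm of mid-x nothing beside the heat sink is over 8 mm high. Either way round fits the nest.
- heatsink (a point): On the board: centre of the finned aluminium heat sink, 23 mm above the board's underside over its middle, axes as the board's. 48 mm along x, 24 mm along y, 40 mm high (from 3 to 43 mm above the underside). The handhold, pinched across its 24 mm.
- drawer: Shallow wooden drawer with a brass pull, standing on the counter and not movable: 300 mm (x) by 240 mm (y) outside, walls 10 mm thick and 46 mm high (front 50 mm), sheet-metal floor 10 mm above the counter. Origin: centre of the underside; the pull is on its -x side.
- cradle: Board cradle, fixed to the counter: grey base 244 mm (x) by 230 mm (y). Origin: 3 mm off the middle of the base, on the counter. Its x axis is the jaws' travel and parallel to the turnbuckle axis; the nest lies on its +y side, the turnbuckle on its -y side. Two aluminium jaws slide on guide rods: the plain one at the -x end, the one with the sprung shoe at the +x end.
- nest (a point): Centre of the nest, cradle x 0, y +60 mm, 40 mm above the counter: the height of the jaws' ledges that carry the board's underside; axes as the cradle's. Board x goes along cradle x. Cheeks 10 mm high, 88 mm apart in y, along both sides. End faces (wall of the plain jaw, shoe) at x = -(70 mm - d) and +(70 mm - d), d: see sleeve. Ledges reach 30 mm inward of them. Nothing here is over 54 mm high.
- hub (a point): Centre of the turnbuckle sleeve, on its axis: cradle x 0, y -70 mm, 72 mm above the counter; the point turns with the sleeve. Hub 32 mm in diameter. Four steel spokes, 10 mm thick, at right angles in the plane cradle x = 0, each with a 16 mm ball whose centre is 50 mm from the axis. Bearing saddles 8 mm thick at cradle x = +26 and -26 mm reach 89 mm above the counter.
- ball (a point): Centre of the ball on the spoke that points straight up when the sleeve reads 0; it turns with the sleeve on a circle of 50 mm radius. Any of the four spokes may be pushed, with closed fingers from above, one after the other. A ball leaning more than about 40 degrees from upright towards the fingers can bind on them if pushed level: follow its arc.
- sleeve (a joint): Turn of the turnbuckle sleeve, rad, 0 to 15, about cradle +x: it grows (tightens) as the top spoke is pushed towards cradle -y, away from the nest. One spoke points straight up at 0 and at every quarter turn. Starts at 2.0 to 4.2. Draws each jaw in by d = 8 mm per turn (d = 0 at 0), so the gap closes 16 mm per turn. Stays where left; needs about 0.12 N m (2.5 N at a ball), little more when clamping.
- shoe (a joint): How far the sprung shoe is pushed back into its jaw, m: 0 free, 0.010 all the way; half way is 0.005. The shoe is the dark steel bar, 80 mm long, across the +x end of the nest; spring 3.5 N when free, 10.5 N when fully back. Two brass pins come out of the jaw's back as it goes in.
- valve: Bystander: green glass valve with black base, 33 mm in diameter, 92 mm tall, standing upright in the drawer. Origin: centre of its underside.
- knob: Bystander: black plastic channel knob, 52 mm in diameter, 32 mm high, in the drawer.
- fuse_holder: Bystander: white ceramic fuse holder, 62 by 26 mm, 25 mm high, in the drawer.
- clip0: Bystander: steel chassis clip, 60 by 18 mm, 17 mm high, in the drawer.
- clip1: Bystander: a second such clip.
- clip2: Bystander: a third such clip.
- screwdriver: Bystander: screwdriver, 200 mm long, lying on the counter beyond the drawer and the cradle.
Mind the look-alikes: they are no part of the job. What is shaped like the board but blue or purple is not meant.

How it is judged:
On the way:
1. the board lies flat in the nest on both ledges, let go (x of board in the frame of nest between -0.013 and 0.013 m and y of board in the frame of nest between -0.0055 and 0.0055 m and z of board in the frame of nest between -0.003 and 0.003 m and angle between board's own z axis and vertical below 0.04 rad and angle between the x axis of board and the x axis of cradle, either way round below 0.1 rad and contact force between the fingers and board below 0.05 N and linear speed of board below 0.02 m/s), for 0.3 s.
At the end, for the whole second after the job is handed in: Board flat on both ledges of the nest (height within 3 mm, tilt < 0.04 rad, within 13 mm of the centre along and 5.5 mm across, turned < 0.1 rad), clamped with the shoe pushed back 2.5 to 7.5 mm of its 10 mm, board and sleeve at rest, the robot touching nothing (x of board in the frame of nest between -0.013 and 0.013 m and y of board in the frame of nest between -0.0055 and 0.0055 m and z of board in the frame of nest between -0.003 and 0.003 m and angle between board's own z axis and vertical below 0.04 rad and angle between the x axis of board and the x axis of cradle, either way round below 0.1 rad and value of joint shoe between 0.0025 and 0.0075 m and linear speed of board below 0.01 m/s and velocity of joint sleeve between -0.05 and 0.05 rad/s and contact force between the fingers and anything else below 0.1 N).
It fails at once if the sprung shoe is driven all the way back (more than 9.3 mm) (value of joint shoe above 0.0093 m).
It fails at once if the board is dropped (falls free faster than 0.5 m/s) (contact force between the fingers and board below 0.01 N and linear speed of board above 0.5 m/s).
It fails at once if the glass valve is tipped over (angle between valve's own z axis and vertical above 0.5 rad).
It fails at once if another thing in the drawer or the screwdriver is moved more than 30 mm (distance of any of valve, knob, fuse_holder, clip0, clip1, clip2, screwdriver from where it was at the start of the episode above 0.03 m).
It also fails if it takes over 69 s, if anything falls off the work surface, if the arm or the gripper's body presses on something with over 40 N, if the wrist force passes 120 N, or if a joint passes its speed limit or range.

## Working session

There is one attempt and no reset: what is moved stays moved. The work goes in short steps, Python scripts to look and compute and a tool call to move; the robot and the scene stay as the last step left them, time stands still between calls to the robot, and variables do not carry over. Pictures are saved under pics/ and viewed, and the job is handed in when it is done.

Besides the shell and the picture viewer there is one more tool, called after "Request:" by a JSON object that holds its "method" and its "body". send_rows: Moves the arm, as the interface text tells. Its arguments: {"type":"object","properties":{"increments":{"type":"array"}},"required":["increments"]}

```bash
mkdir -p pics; ls; python3 - <<'E'
from bench import robot
import cv2, numpy as np
print(robot.get_obs())
for n in ("scene","top"):
    s=robot.snapshot(n)
    cv2.imwrite(f"pics/{n}0.png",s["image"][:,:,::-1])
    print(n,s["intrinsics"],s["k1"],s["world_from_camera"])
E
```

```text
pics
{'time': 0.0, 'joint_positions': array([-1.20715433e+00,  8.79541042e-02,  1.37221104e+00, -9.52202090e-06,
        1.68361807e+00, -1.03086791e-01]), 'qvel': array([ 0.0005857 ,  0.00095719, -0.00100402,  0.00041926,  0.00067488,
        0.00018058]), 'joint_torque': array([ 4.78335255e-05, -3.40176272e+01, -3.02430904e+01,  7.18586077e-02,
        3.28924600e-02, -1.45726399e-04]), 'tool_pos': array([ 0.24728741, -0.49066525,  0.20432661]), 'ee_rot': array([-1.66956288,  1.56860574,  1.93875749]), 'wrist_force': array([ 0.29618839, -0.38037296,  0.26766876]), 'wrist_torque': array([-0.02122274, -0.01424776,  0.00875311]), 'width': 0.09372152485131804}
scene [[454.88202724   0.         315.99929042]
 [  0.         454.88202724 240.28054118]
 [  0.           0.           1.        ]] -0.04062807161848604 [[-0.76595327  0.45313768 -0.45605025  0.95707482]
 [ 0.64276454  0.52540423 -0.55749811  0.54711642]
 [-0.01301267 -0.72015043 -0.69369592  0.74517398]
 [ 0.          0.          0.          1.        ]]
top [[482.52916095   0.         312.5989536 ]
 [  0.         482.52916095 245.37055818]
 [  0.           0.           1.        ]] -0.011458323956533819 [[-1.16270729e-03 -9.91328670e-01  1.31400595e-01  4.09059247e-01]
 [-9.99880552e-01  3.17764073e-03  1.51256389e-02 -9.50946594e-03]
 [-1.54120234e-02 -1.31367313e-01 -9.91213952e-01  1.21120015e+00]
 [ 0.00000000e+00  0.00000000e+00  0.00000000e+00  1.00000000e+00]]
```

View pics/scene0.png

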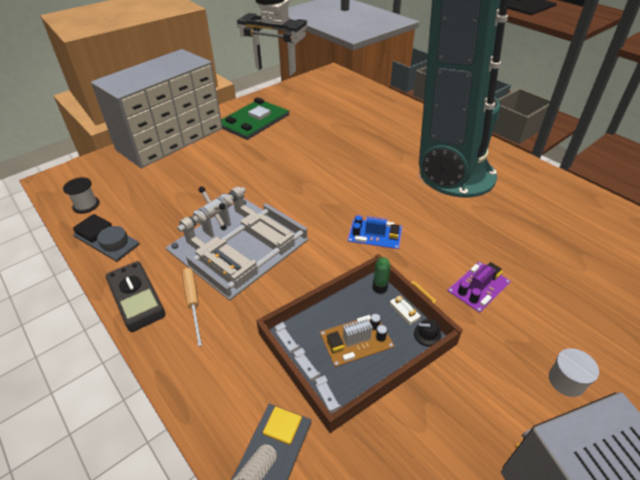

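View pics/top0.png

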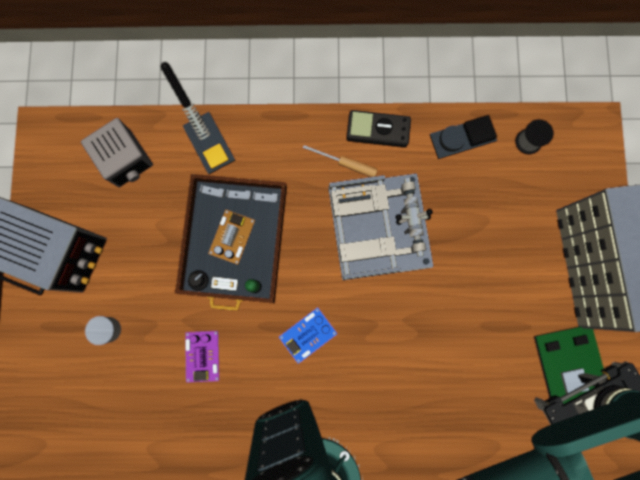

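The drawer is at about (232,240) in the top view with the brown board at (232,236). The cradle is at (382,227), with its nest on the left and its turnbuckle on the right at about x=410. I'll zoom in on both.

```bash
cat > h.py <<'E'
import numpy as np, cv2
def dist(s): return np.array([s["k1"],0,0,0,0.])
def ray(s,uv):
    n=cv2.undistortPoints(np.array([[uv]],float),s["intrinsics"],dist(s))[0,0]
    T=s["world_from_camera"]; return T[:3,3],T[:3,:3]@np.array([n[0],n[1],1.])
def at(s,uv,z):
    o,d=ray(s,uv); return o+d*(z-o[2])/d[2]
def proj(s,P):
    T=np.linalg.inv(s["world_from_camera"])
    r=cv2.projectPoints(np.array(P,float).reshape(-1,3),cv2.Rodrigues(T[:3,:3])[0],T[:3,3],s["intrinsics"],dist(s))[0]
    return r.reshape(-1,2)
def crop(s,x,y,w,h,f,name):
    c=s["image"][y:y+h,x:x+w,::-1]; cv2.imwrite(name,cv2.resize(c,None,fx=f,fy=f,interpolation=cv2.INTER_CUBIC))
E
python3 - <<'E'
from bench import robot
from h import *
s=robot.snapshot("top"); crop(s,170,165,130,150,4,"pics/t_dr.png"); crop(s,320,165,125,125,4.8,"pics/t_cr.png")
np.save("top.npy",s,allow_pickle=True)
s=robot.snapshot("scene"); crop(s,150,170,170,130,4.5,"pics/s_cr.png"); crop(s,250,245,220,180,3.3,"pics/s_dr.png")
np.save("scene.npy",s,allow_pickle=True)
E
```

```text
(no output)
```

View pics/t_dr.png

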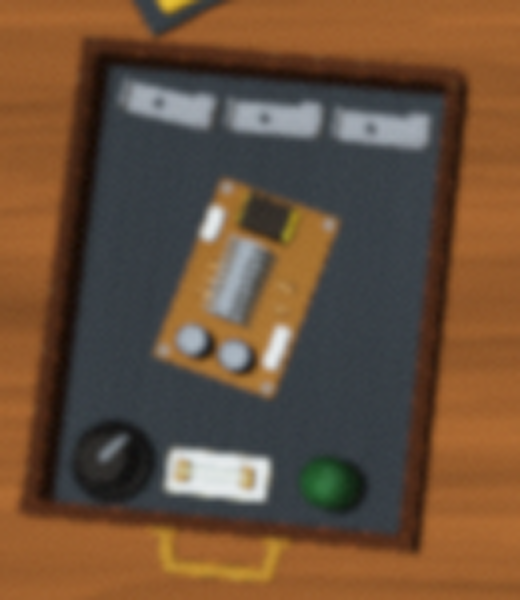

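View pics/t_cr.png

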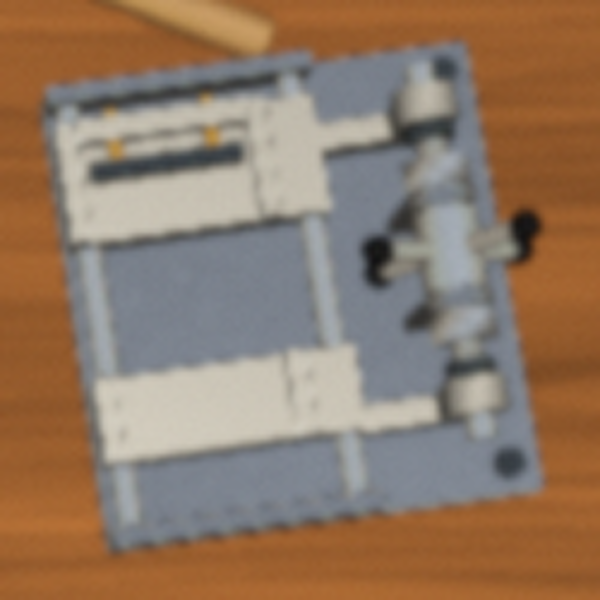

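View pics/s_cr.png

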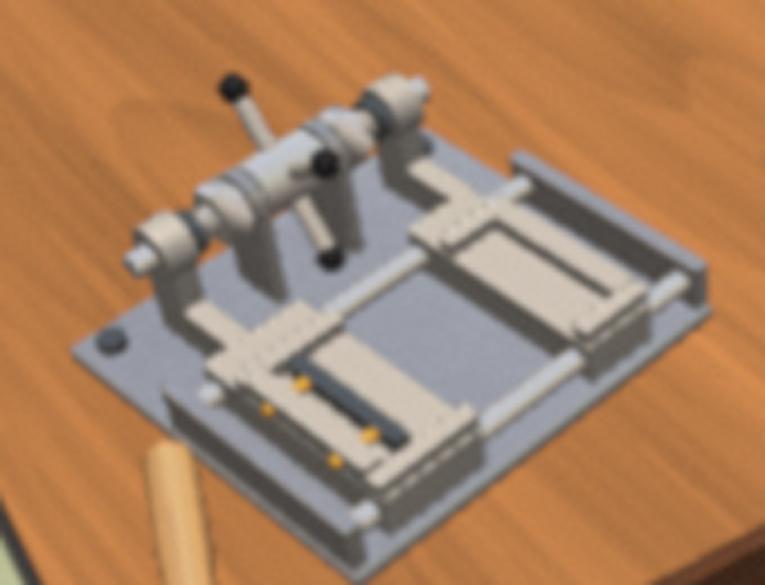

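View pics/s_dr.png

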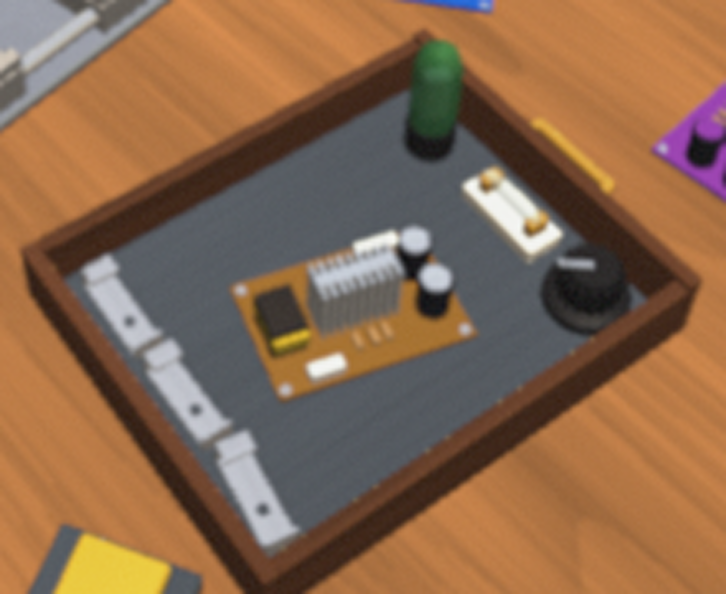

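```bash
cat > fit.py <<'E'
from h import *
from scipy.optimize import least_squares
T=np.load("top.npy",allow_pickle=True).item(); S=np.load("scene.npy",allow_pickle=True).item()
def up(c,f,ox,oy): return (np.array(c)+.5)/f-.5+[ox,oy]
def W(p,L):
    c,s=np.cos(p[2]),np.sin(p[2]); L=np.atleast_2d(L)
    return np.c_[p[0]+c*L[:,0]-s*L[:,1],p[1]+s*L[:,0]+c*L[:,1],L[:,2]]
bt=np.array([[60,40,13],[60,-40,13],[-60,-40,13],[-60,40,13]])/1e3
bs=bt[[0,1,3]]
ut=up([(226,180),(340,220),(272,398),(154,355)],4,170,165); us=up([(282,398),(232,287),(475,330)],3.3,250,245)
f=lambda p:np.r_[(proj(T,W(p,bt))-ut).ravel(),(proj(S,W(p,bs))-us).ravel()]
r=least_squares(f,[.4,.18,-.3]); print("board",r.x,np.round(r.fun,1))
f2=lambda p:(proj(T,W(p,bt))-ut).ravel(); print(" top only",least_squares(f2,r.x).x)
f3=lambda p:(proj(S,W(p,bs))-us).ravel(); print(" scene only",least_squares(f3,r.x).x)
b=r.x
def ball(th): return [0,-.07-.05*np.sin(th),.072+.05*np.cos(th)]
tb=up([(378,258),(525,228)],4.8,320,165); sb=up([(233,87),(323,163),(331,258)],4.5,150,170)
tc=up([(465,42),(543,488),(110,550)],4.8,320,165); sc=up([(72,350),(355,582),(710,310)],4.5,150,170)
def f(p):
    phi,t,ox,oy=p[3:]
    # phi: ball at top-right (away from nest) angle from up towards -y
    b1,b2,b3=ball(phi),ball(phi-np.pi/2),ball(phi+np.pi)
    C=lambda x,y:[x*.122+ox,y*.115+oy,t]
    return np.r_[(proj(T,W(p,[b2,b1]))-tb).ravel(),(proj(S,W(p,[b1,b2,b3]))-sb).ravel(),
     (proj(T,W(p,[C(1,-1),C(-1,-1),C(-1,1)]))-tc).ravel(),(proj(S,W(p,[C(1,-1),C(1,1),C(-1,1)]))-sc).ravel(),
     (np.array([ox,oy])/.003),[(t-.01)/.005]]
for g in (.5,1.):
    r=least_squares(f,[.42,-.17,.12,g,.01,0,0]); print("cradle",r.x,r.cost,np.round(r.fun,1))
c=r.x; np.save("pose.npy",np.array([b[:3],c[:3]])); np.save("phi.npy",c[3])
print("nest",W(c,[0,.06,.04]),"hub",W(c,[0,-.07,.072]))
E
python3 fit.py
```

```text
board [ 0.59014032  0.21311494 -0.34253881] [-1.   0.  -0.   0.3  0.2  0.4  0.   0.6 -0.5  0.3 -1.  -0.6  0.4  0.5]
 top only [ 0.59097397  0.21268101 -0.35396007]
 scene only [ 0.58951605  0.21318384 -0.33357092]
cradle [ 0.61737356 -0.16340425  0.13973943  0.62383384  0.00654881  0.00086965
  0.00198101] 3.512561883559989 [-0.1 -1.  -0.1  0.1  0.2  0.2  0.4 -0.1  0.2 -0.2  0.2 -0.3  0.5  0.8
 -0.5  0.9 -1.4  0.3 -0.3  0.3  0.6 -0.4  0.3  0.7 -0.7]
cradle [ 0.61737356 -0.16340425  0.13973943  0.62383383  0.00654881  0.00086965
  0.00198101] 3.5125618835599033 [-0.1 -1.  -0.1  0.1  0.2  0.2  0.4 -0.1  0.2 -0.2  0.2 -0.3  0.5  0.8
 -0.5  0.9 -1.4  0.3 -0.3  0.3  0.6 -0.4  0.3  0.7 -0.7]
nest [[ 0.60901646 -0.10398911  0.04      ]] hub [[ 0.62712352 -0.23272192  0.072     ]]
```

```bash
cat > ov.py <<'E'
from h import *
from fit import W
T=np.load("top.npy",allow_pickle=True).item(); S=np.load("scene.npy",allow_pickle=True).item()
b,c=np.load("pose.npy")
for n,s,(x,y,w,h) in (("t",T,(320,165,125,125)),("s",S,(150,170,170,130))):
  f=4.8 if n=="t" else 4.5
  im=cv2.resize(s["image"][y:y+h,x:x+w,::-1],None,fx=f,fy=f,interpolation=cv2.INTER_CUBIC)
  def pl(P,col):
    q=(proj(s,W(c,np.array(P)/1e3))-[x,y]+.5)*f-.5
    cv2.polylines(im,[np.int32(q*8)],False,col,1,cv2.LINE_AA,3)
  for d,col in ((2.8,(0,0,255)),(4.8,(0,255,0))):
    for sg in (1,-1):
      pl([[sg*(40-d),20,40],[sg*(40-d),100,40]],col); pl([[sg*(70-d),20,50],[sg*(70-d),100,50]],col)
  for yy in (16,104): pl([[-70,yy,50],[-25,yy,50]],(255,0,0)); pl([[70,yy,50],[25,yy,50]],(255,0,0))
  pl([[-60,-70,72],[60,-70,72]],(255,0,255))
  for xx in (26,-26): pl([[xx,-90,89],[xx,-50,89]],(255,255,0))
  cv2.imwrite(f"pics/ov_{n}.png",im)
E
python3 ov.py >/dev/null
```

```text
(no output)
```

View pics/ov_t.png

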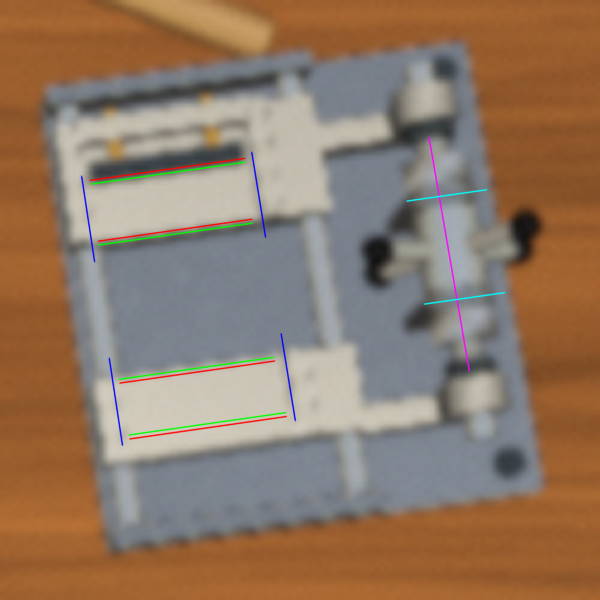

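View pics/ov_s.png

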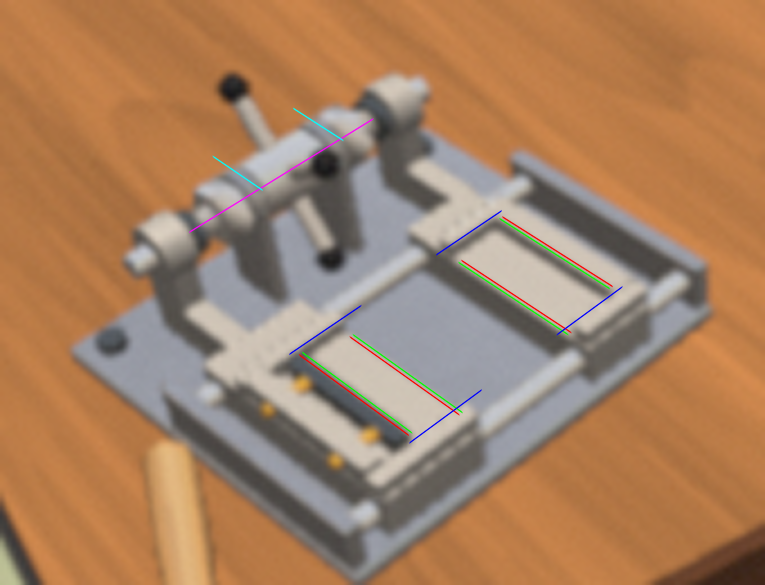

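```bash
cat > mv.py <<'E'
import numpy as np
from scipy.spatial.transform import Rotation as R
from bench import robot
def go(P,yaw,verbose=1):
    """needed shift in tool axes to have TCP at P, tool y along horizontal heading yaw (mod pi)"""
    o=robot.get_obs(); M=R.from_euler("xyz",o["ee_rot"]).as_matrix()
    d=M.T@(np.array(P)-o["tool_pos"])
    h=np.arctan2(M[1,1],M[0,1]); dy=(yaw-h+np.pi/2)%np.pi-np.pi/2
    # tool x is down: turn about tool x by +a lowers heading by a
    print("t",round(o["time"],2),"pos",o["tool_pos"].round(4),"F",o["wrist_force"].round(1),"w",round(o["width"],4),"q",o["joint_positions"].round(2))
    print("tool axes x,y",M[:,0].round(3),M[:,1].round(3),"shift",d.round(4),"roll",round(-dy,4))
E
python3 - <<'E'
from mv import *
b,c=np.load("pose.npy")
go([b[0],b[1],.20],b[2]+np.pi/2)
E
```

```text
t 0.2 pos [ 0.2474 -0.4908  0.2048] F [ 1.2 -0.4 -0.1] w 0.0939 q [-1.21  0.09  1.37 -0.    1.68 -0.1 ]
tool axes x,y [-0.001  0.001 -1.   ] [ 0.45  -0.893 -0.001] shift [ 0.0055 -0.4744 -0.6229] roll 0.8094
```

Request:
{"method": "send_rows", "body": {"increments": [[1,0,-0.024,-0.031,0],[1,0,-0.047,-0.062,0],[1,0,-0.071,-0.093,0],[1,0,-0.095,-0.125,0],[1,0,-0.119,-0.156,0]]}}

```text
time: 0.62
tool_pos: [0.3336, -0.313, 0.2053]
ee_rot: [-2.524, 1.571, 1.083]
wrist_force: [0.2, -0.3, 0.1]
width: 0.094
```

Request:
{"method": "send_rows", "body": {"increments": [[1,0,-0.024,-0.031,0],[1,0,-0.047,-0.062,0],[1,0,-0.071,-0.093,0],[1,0,-0.095,-0.125,0],[1,0,-0.119,-0.156,0]]}}

```text
time: 1.03
tool_pos: [0.4194, -0.1363, 0.2055]
ee_rot: [2.158, 1.57, -0.517]
wrist_force: [0.4, 0.5, -0.5]
width: 0.0943
```

Request:
{"method": "send_rows", "body": {"increments": [[1,0,-0.024,-0.031,0],[1,0,-0.047,-0.062,0],[1,0,-0.071,-0.093,0],[1,0,-0.095,-0.125,0],[1,0,-0.119,-0.156,0]]}}

```text
time: 1.45
tool_pos: [0.5052, 0.0403, 0.2054]
ee_rot: [1.806, 1.571, -0.868]
wrist_force: [1.1, -1.1, -0.8]
width: 0.0939
```

Request:
{"method": "send_rows", "body": {"increments": [[1,0,-0.024,-0.031,0.12],[1,0,-0.047,-0.062,0.24],[1,0,-0.071,-0.093,0.36],[1,0,-0.095,-0.125,0.48],[1,0,-0.119,-0.156,0.6]]}}

```text
time: 1.87
tool_pos: [0.591, 0.2167, 0.205]
ee_rot: [0.881, 1.57, -2.4]
wrist_force: [0.4, -0.1, 0.3]
width: 0.0941
```

```bash
python3 - <<'E'
from mv import *
from h import *
b,c=np.load("pose.npy")
s=robot.snapshot("scene");crop(s,250,190,220,220,2.7,"pics/s2.png")
go([b[0],b[1],.10],b[2]+np.pi/2)
E
```

```text
t 1.92 pos [0.5926 0.2232 0.2027] F [ 0.2  2.1 -1. ] w 0.0939 q [0.27 0.27 1.16 0.01 1.71 1.98]
tool axes x,y [-0.001  0.005 -1.   ] [-0.138 -0.99  -0.005] shift [0.1026 0.0109 0.0009] roll 0.204
```

View pics/s2.png

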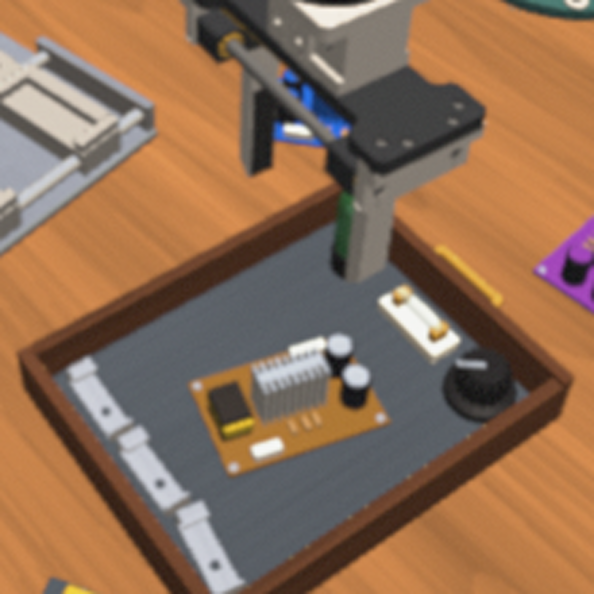

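Request:
{"method": "send_rows", "body": {"increments": [[1,0,0,0,0.1],[1,0,0,0,0.2],[1,0,0,0,0.2],[1,0,0,0,0.2]]}}

```text
time: 2.25
tool_pos: [0.5904, 0.2146, 0.2051]
ee_rot: [0.754, 1.57, -2.718]
wrist_force: [0.7, -0.1, 0.2]
width: 0.0939
```

```bash
python3 - <<'E'
from mv import *
b,c=np.load("pose.npy")
go([b[0],b[1],.08],b[2]+np.pi/2)
E
```

```text
t 2.25 pos [0.5904 0.2146 0.2051] F [ 0.7 -0.1  0.2] w 0.0939 q [ 0.26  0.26  1.17 -0.    1.71  2.16]
tool axes x,y [-0.001 -0.    -1.   ] [-0.324 -0.946  0.001] shift [ 0.1251  0.0014 -0.0003] roll 0.0123
```

Request:
{"method": "send_rows", "body": {"increments": [[1,0.035,0.001,0,0.012],[1,0.07,0.001,0,0.012],[1,0.105,0.001,0,0.012],[1,0.125,0.001,0,0.012],[1,0.125,0.001,0,0.012]]}}

```text
time: 2.67
tool_pos: [0.5859, 0.2121, 0.0737]
ee_rot: [0.603, 1.558, -2.882]
wrist_force: [-0.7, 0.4, -1.1]
width: 0.0944
```

```bash
python3 - <<'E'
from mv import *
from h import *
b,c=np.load("pose.npy")
go([b[0],b[1],.026],b[2]+np.pi/2)
s=robot.snapshot("scene");crop(s,290,260,150,130,4.5,"pics/s3.png")
s=robot.snapshot("top");crop(s,170,165,130,150,4,"pics/t3.png")
E
```

```text
t 2.67 pos [0.5859 0.2121 0.0737] F [-0.7  0.4 -1.1] w 0.0944 q [ 0.26  0.32  1.37 -0.    1.47  2.17]
tool axes x,y [-0.012 -0.003 -1.   ] [-0.337 -0.942  0.007] shift [ 0.0477 -0.0027 -0.0041] roll -0.001
```

View pics/s3.png

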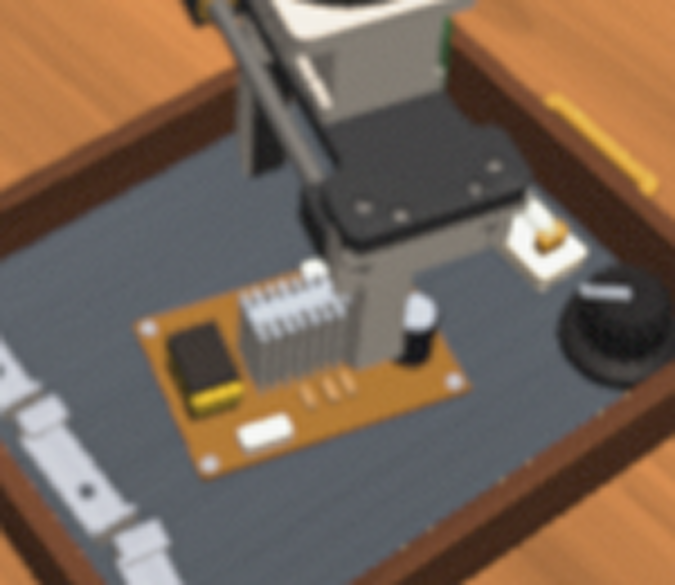

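View pics/t3.png

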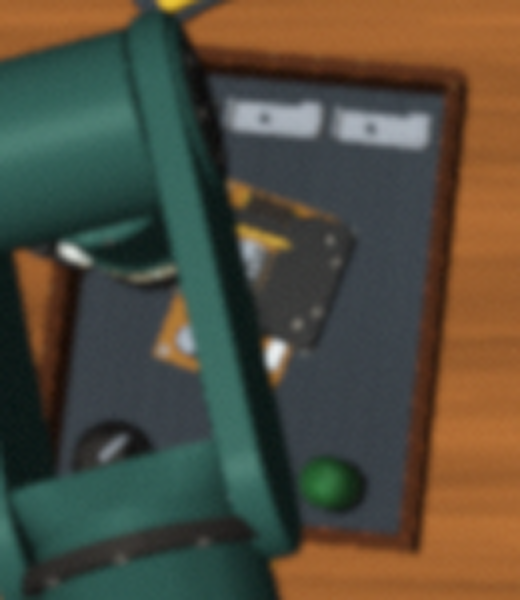

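Request:
{"method": "send_rows", "body": {"increments": [[1,0.02,0,0,0],[1,0.04,0,0,0],[1,0.052,0,0,0],[1,0.052,0,0,0],[1,0.052,0,0,0]]}}

```text
time: 3.18
tool_pos: [0.5909, 0.2138, 0.0297]
ee_rot: [-2.592, 1.569, 0.204]
wrist_force: [-0.5, -0.2, 0.4]
width: 0.0938
```

```bash
python3 - <<'E'
from mv import *
from h import *
b,c=np.load("pose.npy")
go([b[0],b[1],.026],b[2]+np.pi/2)
s=robot.snapshot("scene");crop(s,290,260,150,130,4.5,"pics/s4.png")
E
```

```text
t 3.18 pos [0.5909 0.2138 0.0297] F [-0.5 -0.2  0.4] w 0.0938 q [ 0.26  0.35  1.41 -0.    1.38  2.17]
tool axes x,y [ 0.001  0.    -1.   ] [-0.338 -0.941 -0.001] shift [0.0037 0.0009 0.0004] roll -0.0024
```

View pics/s4.png

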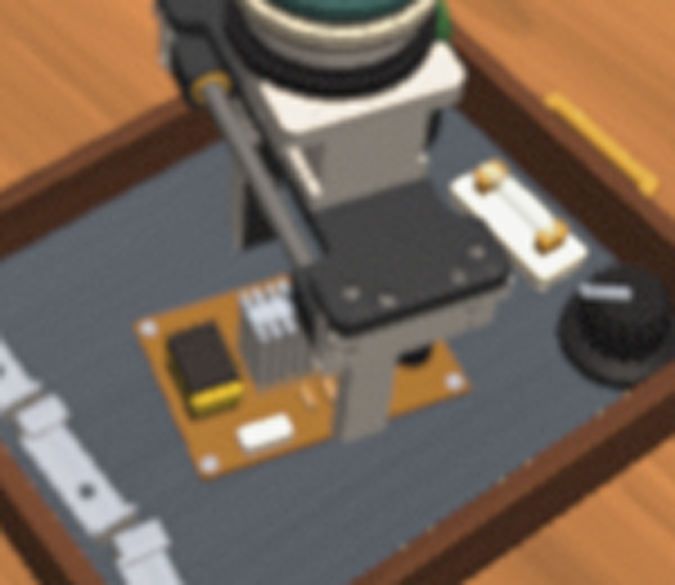

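```bash
python3 - <<'E'
from mv import *
from h import *
s=robot.snapshot("scene"); o=robot.get_obs(); M=R.from_euler("xyz",o["ee_rot"]).as_matrix()
P=o["tool_pos"]
print((proj(s,[P-M[:,1]*.047,P-M[:,1]*.0595,P-M[:,1]*.0595+M[:,2]*.008,P-M[:,1]*.0595-M[:,2]*.008])-[290,260])*4.5)
E
```

```text
[[345.58640935 422.31337778]
 [358.84079553 447.93648517]
 [377.17321249 441.66445866]
 [340.41740348 454.23504666]]
```

Request:
{"method": "send_rows", "body": {"increments": [[0.2,0.003,0.001,0,0],[-0.3,0.003,0.001,0,0],[-0.6,0.003,0.001,0,0],[-1,0.003,0.001,0,0],[-1,0.003,0.001,0,0]]}}

```text
time: 3.7
tool_pos: [0.59, 0.2129, 0.0257]
ee_rot: [-2.728, 1.57, 0.069]
wrist_force: [-0.6, -0.9, -0.6]
width: 0.0641
```

Request:
{"method": "send_rows", "body": {"increments": [[-1,0,0,0,0],[-1,0,0,0,0],[-1,0,0,0,0],[-1,0,0,0,0]]}}

```text
time: 4.03
tool_pos: [0.5899, 0.2128, 0.0254]
ee_rot: [1.874, 1.571, -1.613]
wrist_force: [0.4, 0.1, 0.3]
width: 0.0374
```

```bash
python3 - <<'E'
from mv import *
from h import *
b,c=np.load("pose.npy")
go([b[0],b[1],.026],b[2]+np.pi/2)
s=robot.snapshot("scene");crop(s,290,260,150,130,4.5,"pics/s5.png")
E
```

```text
t 4.03 pos [0.5899 0.2128 0.0254] F [0.4 0.1 0.3] w 0.0374 q [ 0.26  0.35  1.42 -0.    1.37  2.17]
tool axes x,y [-0. -0. -1.] [-0.338 -0.941  0.   ] shift [-0.0006 -0.0003 -0.0002] roll -0.0026
```

View pics/s5.png

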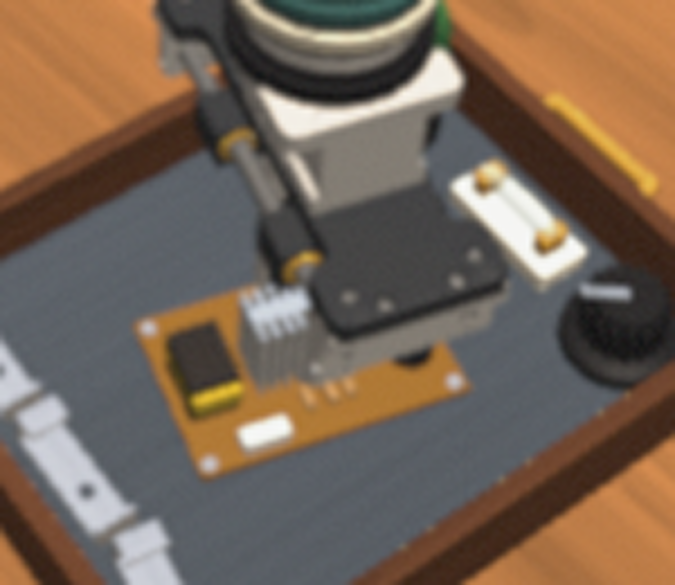

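Request:
{"method": "send_rows", "body": {"increments": [[-1,0,0,0,0],[-1,0,0,0,0],[-1,0,0,0,0],[-1,0,0,0,0],[-1,0,0,0,0]]}}

```text
time: 4.5
tool_pos: [0.5899, 0.213, 0.0254]
ee_rot: [-1.927, 1.571, 0.87]
wrist_force: [0.5, 0.4, 0.1]
width: 0.0237
```

Request:
{"method": "send_rows", "body": {"increments": [[-1,-0.01,0,0,0],[-1,-0.02,0,0,0],[-1,-0.02,0,0,0]]}}

```text
time: 4.75
tool_pos: [0.5916, 0.2132, 0.0485]
ee_rot: [-2.598, 1.566, 0.198]
wrist_force: [1.4, 0.8, -0.5]
width: 0.0239
```

```bash
python3 - <<'E'
from mv import *
from h import *
b,c=np.load("pose.npy")
go([b[0],b[1],.026],b[2]+np.pi/2)
s=robot.snapshot("scene");crop(s,290,250,150,130,4.5,"pics/s6.png")
E
```

```text
t 4.75 pos [0.5916 0.2132 0.0485] F [ 1.4  0.8 -0.5] w 0.0239 q [ 0.26  0.33  1.4  -0.    1.41  2.17]
tool axes x,y [ 0.005  0.001 -1.   ] [-0.338 -0.941 -0.002] shift [0.0225 0.0006 0.0014] roll -0.0027
```

View pics/s6.png

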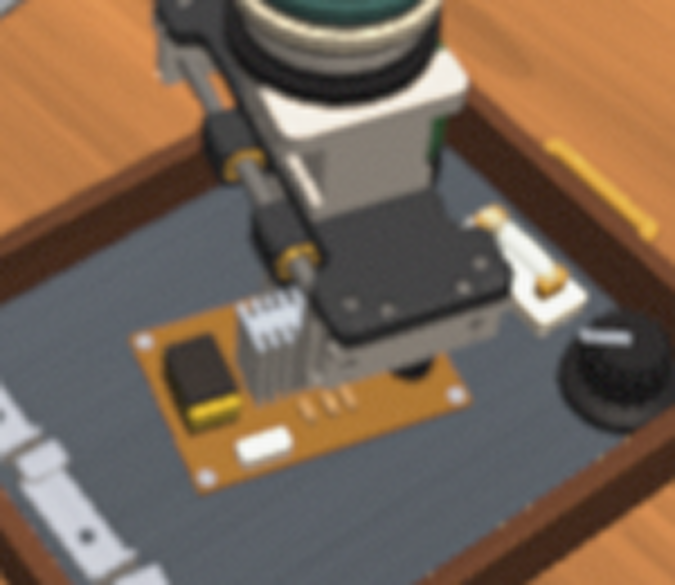

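Request:
{"method": "send_rows", "body": {"increments": [[-1,-0.025,0,0,0],[-1,-0.055,0,0,0],[-1,-0.085,0,0,0],[-1,-0.115,0,0,0],[-1,-0.115,0,0,0]]}}

```text
time: 5.22
tool_pos: [0.5935, 0.2137, 0.1691]
ee_rot: [-2.554, 1.556, 0.242]
wrist_force: [1.6, 0.2, 0.8]
width: 0.0236
```

```bash
python3 - <<'E'
from mv import *
from fit import W
b,c=np.load("pose.npy")
n=W(c,[0,.06,.04])[0]
go([n[0],n[1],.16],c[2]+np.pi/2)
E
```

```text
board [ 0.59014032  0.21311494 -0.34253881] [-1.   0.  -0.   0.3  0.2  0.4  0.   0.6 -0.5  0.3 -1.  -0.6  0.4  0.5]
 top only [ 0.59097397  0.21268101 -0.35396007]
 scene only [ 0.58951605  0.21318384 -0.33357092]
cradle [ 0.61737356 -0.16340425  0.13973943  0.62383384  0.00654881  0.00086965
  0.00198101] 3.512561883559989 [-0.1 -1.  -0.1  0.1  0.2  0.2  0.4 -0.1  0.2 -0.2  0.2 -0.3  0.5  0.8
 -0.5  0.9 -1.4  0.3 -0.3  0.3  0.6 -0.4  0.3  0.7 -0.7]
cradle [ 0.61737356 -0.16340425  0.13973943  0.62383383  0.00654881  0.00086965
  0.00198101] 3.5125618835599033 [-0.1 -1.  -0.1  0.1  0.2  0.2  0.4 -0.1  0.2 -0.2  0.2 -0.3  0.5  0.8
 -0.5  0.9 -1.4  0.3 -0.3  0.3  0.6 -0.4  0.3  0.7 -0.7]
nest [[ 0.60901646 -0.10398911  0.04      ]] hub [[ 0.62712352 -0.23272192  0.072     ]]
t 5.22 pos [0.5935 0.2137 0.1691] F [1.6 0.2 0.8] w 0.0236 q [ 0.26  0.27  1.24 -0.    1.62  2.17]
tool axes x,y [ 0.014  0.003 -1.   ] [-0.338 -0.941 -0.008] shift [ 0.0082  0.2938 -0.122 ] roll -0.4849
```

Request:
{"method": "send_rows", "body": {"increments": [[-1,0,0.022,-0.01,0],[-1,0,0.052,-0.022,0],[-1,0,0.087,-0.037,0],[-1,0,0.122,-0.052,0],[-1,0,0.157,-0.067,0]]}}

```text
time: 5.63
tool_pos: [0.599, 0.041, 0.1589]
ee_rot: [0.44, 1.569, -3.046]
wrist_force: [1.1, -0.6, -1.7]
width: 0.0241
```

Request:
{"method": "send_rows", "body": {"increments": [[-1,0,0.035,-0.015,-0.09],[-1,0,0.07,-0.03,-0.19],[-1,0,0.1,-0.043,-0.29],[-1,0,0.125,-0.054,-0.39],[-1,0,0.136,-0.058,-0.485]]}}

```text
time: 6.05
tool_pos: [0.6076, -0.1094, 0.1586]
ee_rot: [0.455, 1.568, -2.546]
wrist_force: [-0.2, 0.3, -1.6]
width: 0.0239
```

Request:
{"method": "send_rows", "body": {"increments": [[-1,0,0,0,0],[-1,0,0,0,0],[-1,0,0,0,0],[-1,0,0,0,0]]}}

```text
time: 6.38
tool_pos: [0.6083, -0.1037, 0.1601]
ee_rot: [-0.997, 1.57, 2.285]
wrist_force: [0.8, 0.0, -2.3]
width: 0.0239
```

```bash
sed -i 's/^bt=/if __name__!="__main__": raise SystemExit\nbt=/' fit.py; python3 - <<'E'
s=open('fit.py').read()
i=s.index("def W("); j=s.index("if __name__"); open('h.py','a').write("\n"+s[i:j])
E
python3 - <<'E'
from mv import *
from h import *
b,c=np.load("pose.npy")
n=W(c,[0,.06,.04])[0]
go([n[0],n[1],.16],c[2]+np.pi/2)
s=robot.snapshot("scene");crop(s,130,100,200,200,3,"pics/s7.png");np.save("s7.npy",s)
s=robot.snapshot("top");crop(s,300,150,160,140,4.5,"pics/t7.png");np.save("t7.npy",s)
E
```

```text
t 6.38 pos [ 0.6083 -0.1037  0.1601] F [ 0.8  0.  -2.3] w 0.0239 q [-0.26  0.25  1.27  0.    1.62  1.17]
tool axes x,y [-0.     0.001 -1.   ] [ 0.14  -0.99  -0.001] shift [ 0.0001  0.0004 -0.0007] roll 0.0005
```

View pics/s7.png

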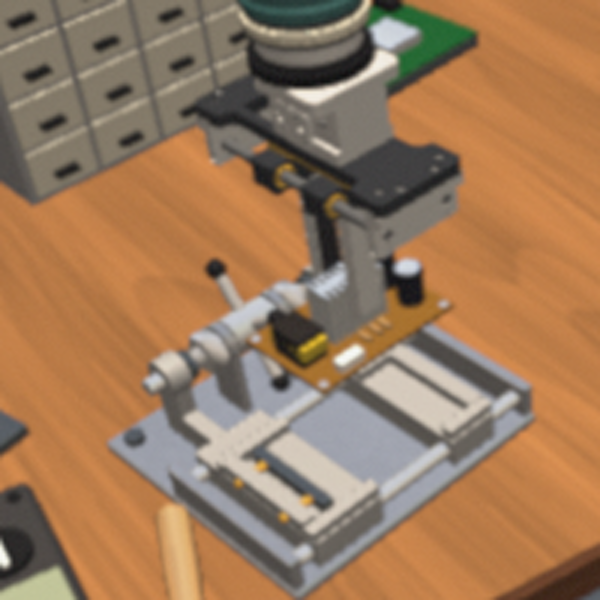

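View pics/t7.png

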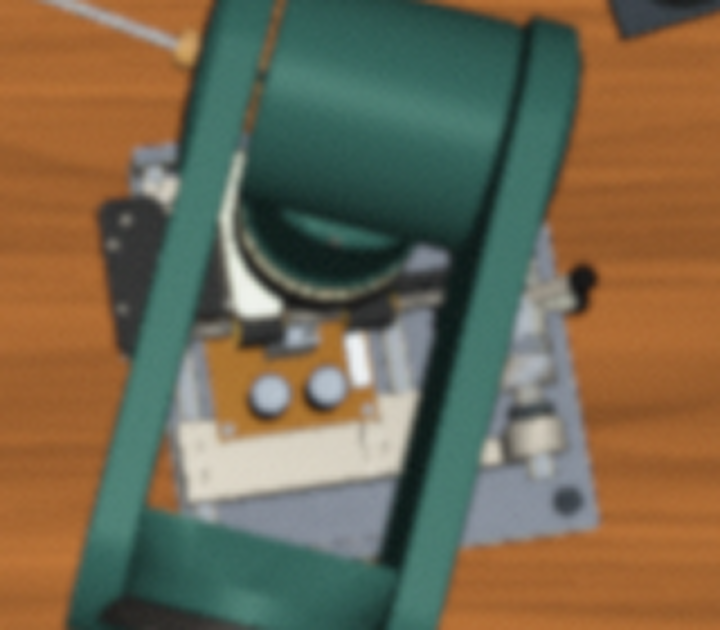

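```bash
python3 - <<'E'
from h import *
from scipy.optimize import least_squares
S=np.load("s7.npy",allow_pickle=True).item();T=np.load("t7.npy",allow_pickle=True).item()
b,c=np.load("pose.npy"); n=W(c,[0,.06,.04])[0]
z=.1476
us=(np.array([(324,385),(254,340),(449,305)])+.5)/3-.5+[130,100]
L=np.array([[.06,.04,z],[.06,-.04,z],[-.06,.04,z]])
f=lambda p:(proj(S,W(p,L))-us).ravel()
r=least_squares(f,[n[0],n[1],c[2]]); print(r.x,r.fun.round(1), "nest",n,c[2])
e=r.x[:2]-n[:2]; a=c[2]; print("err in cradle", np.cos(a)*e[0]+np.sin(a)*e[1], -np.sin(a)*e[0]+np.cos(a)*e[1])
ut=(np.array([(222,440),(378,410)])+.5)/4.5-.5+[300,150]
print(at(T,ut[0],z),at(T,ut[1],z),W([n[0],n[1],c[2]],[[-.06,.04,z],[-.06,-.04,z]]))
E
```

```text
[ 0.60642478 -0.10396641  0.14458609] [ 0.3  1.5 -2.3 -0.9  2.  -1.2] nest [ 0.60901646 -0.10398911  0.04      ] 0.13973942811342194
err in cradle -0.002563255752369035 0.000383466859276888
[ 0.54527705 -0.0739729   0.1476    ] [ 0.5599691  -0.15110316  0.1476    ] [[ 0.54402992 -0.07273613  0.1476    ]
 [ 0.55517272 -0.15195631  0.1476    ]]
```

Request:
{"method": "send_rows", "body": {"increments": [[-1,0.015,0,0,0],[-1,0.04,0,0,0],[-1,0.07,0,0,0],[-1,0.085,0,0,0],[-1,0.085,0,0,0]]}}

```text
time: 6.9
tool_pos: [0.605, -0.1033, 0.0702]
ee_rot: [-0.401, 1.561, 2.881]
wrist_force: [-0.4, 0.6, -3.0]
width: 0.0237
```

Request:
{"method": "send_rows", "body": {"increments": [[-1,0.004,0,0,0],[-1,0.008,0,0,0],[-1,0.012,0,0,0],[-1,0.015,0,0,0],[-1,0.015,0,0,0]]}}

```text
time: 7.32
tool_pos: [0.6085, -0.1052, 0.0607]
ee_rot: [2.624, 1.57, -0.378]
wrist_force: [-0.6, 0.5, -2.2]
width: 0.0238
```

```bash
python3 - <<'E'
from mv import *
from h import *
b,c=np.load("pose.npy")
n=W(c,[0,.06,.04])[0]
go([n[0],n[1],.0555],c[2]+np.pi/2)
s=robot.snapshot("scene");crop(s,160,170,160,130,4.8,"pics/s8.png");np.save("s8.npy",s)
E
```

```text
t 7.32 pos [ 0.6085 -0.1052  0.0607] F [-0.6  0.5 -2.2] w 0.0238 q [-0.26  0.3   1.41 -0.    1.43  1.17]
tool axes x,y [ 0. -0. -1.] [ 0.139 -0.99   0.   ] shift [ 0.0052 -0.0011 -0.0007] roll 0.0001
```

View pics/s8.png

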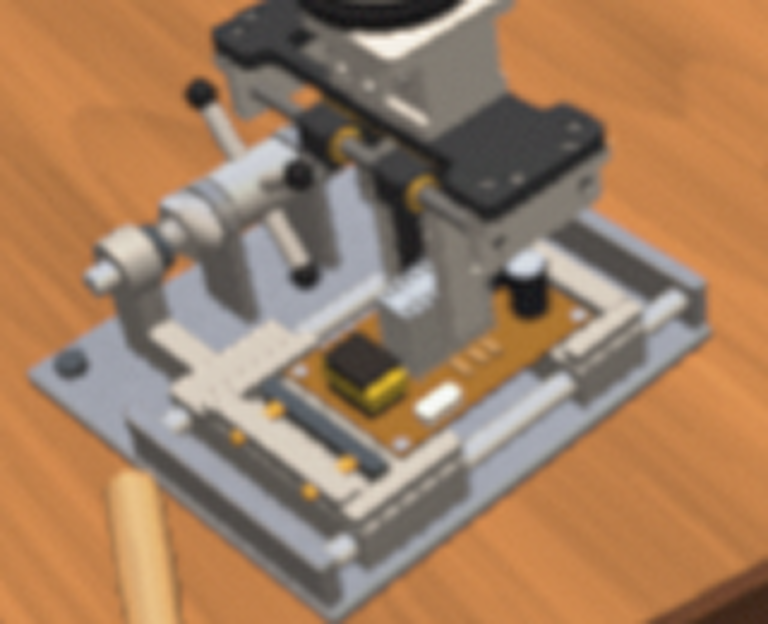

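Request:
{"method": "send_rows", "body": {"increments": [[-1,0.002,-0.001,0,0],[-1,0.004,-0.001,0,0],[-1,0.005,-0.001,0,0],[-1,0.005,-0.001,0,0]]}}

```text
time: 7.7
tool_pos: [0.6083, -0.1042, 0.0555]
ee_rot: [2.387, 1.571, -0.615]
wrist_force: [-0.0, -0.0, -1.6]
width: 0.0236
```

Request:
{"method": "send_rows", "body": {"increments": [[-1,0.001,0,0,0],[-1,0.001,0,0,0],[-1,0.001,0,0,0]]}}

```text
time: 7.95
tool_pos: [0.6084, -0.1042, 0.0554]
ee_rot: [2.621, 1.57, -0.381]
wrist_force: [-3.0, 0.2, 4.3]
width: 0.0243
```

Request:
{"method": "send_rows", "body": {"increments": [[-0.4,0,0,0,0],[-0.2,0,0,0,0],[0,0,0,0,0],[0,0,0,0,0],[0,0,0,0,0]]}}

```text
time: 8.37
tool_pos: [0.6082, -0.1042, 0.0542]
ee_rot: [0.318, 1.571, -2.684]
wrist_force: [0.6, 0.7, 0.6]
width: 0.0464
```

```bash
python3 - <<'E'
from mv import *
from h import *
b,c=np.load("pose.npy")
n=W(c,[0,.06,.04])[0]
go([n[0],n[1],.0555],c[2]+np.pi/2)
s=robot.snapshot("scene");crop(s,160,170,160,130,4.8,"pics/s9.png");np.save("s9.npy",s)
E
```

```text
t 8.37 pos [ 0.6082 -0.1042  0.0542] F [0.6 0.7 0.6] w 0.0464 q [-0.26  0.31  1.42 -0.    1.42  1.17]
tool axes x,y [-0. -0. -1.] [ 0.139 -0.99   0.   ] shift [-0.0013 -0.0001 -0.0008] roll 0.0
```

View pics/s9.png

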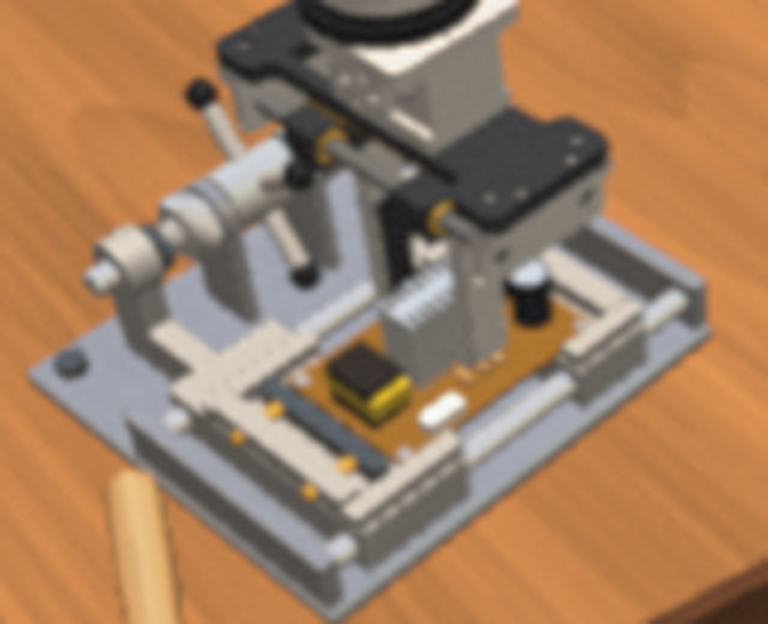

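Request:
{"method": "send_rows", "body": {"increments": [[0,-0.02,0,0,0],[0,-0.05,0,0,0],[0,-0.08,0,0,0],[0,-0.11,0,0,0],[-0.5,-0.12,0,0,0]]}}

```text
time: 8.83
tool_pos: [0.6105, -0.1048, 0.1803]
ee_rot: [2.736, 1.562, -0.266]
wrist_force: [1.0, -0.7, 1.4]
width: 0.0433
```

Request:
{"method": "send_rows", "body": {"increments": [[-1,0,0.02,0,0],[-1,0,0.04,0,0],[-1,0,0.06,0,0],[-1,0,0.06,0,0],[-1,0,0.06,0,0]]}}

```text
time: 9.25
tool_pos: [0.6161, -0.1641, 0.1729]
ee_rot: [-0.651, 1.569, 2.629]
wrist_force: [-0.4, 0.8, -0.2]
width: 0.0104
```

```bash
cat > cr.py <<'E'
from mv import *
from h import *
from scipy.optimize import least_squares
b,c=np.load("pose.npy")
def st():
    o=robot.get_obs(); e=o["tool_pos"][:2]-c[:2]; a=c[2]
    M=R.from_euler("xyz",o["ee_rot"]).as_matrix()
    print("t",round(o["time"],2),"TCP cradle mm",(1e3*np.array([np.cos(a)*e[0]+np.sin(a)*e[1],-np.sin(a)*e[0]+np.cos(a)*e[1],o["tool_pos"][2]])).round(1),"F cr",round(float(o["wrist_force"][:2]@[-np.sin(a),np.cos(a)]),1),o["wrist_force"].round(1),"w",round(o["width"],4),"head err",round(np.arctan2(M[1,1],M[0,1])-(a-np.pi/2),3))
E
python3 - <<'E'
from cr import *
st()
s=robot.snapshot("scene");crop(s,150,140,170,160,4,"pics/s10.png");np.save("s10.npy",s)
s=robot.snapshot("top");crop(s,320,165,125,125,4.8,"pics/t10.png");np.save("t10.npy",s)
E
```

```text
t 9.25 TCP cradle mm [ -1.3  -0.5 172.9] F cr 0.9 [-0.4  0.8 -0.2] w 0.0104 head err -0.002
```

View pics/s10.png

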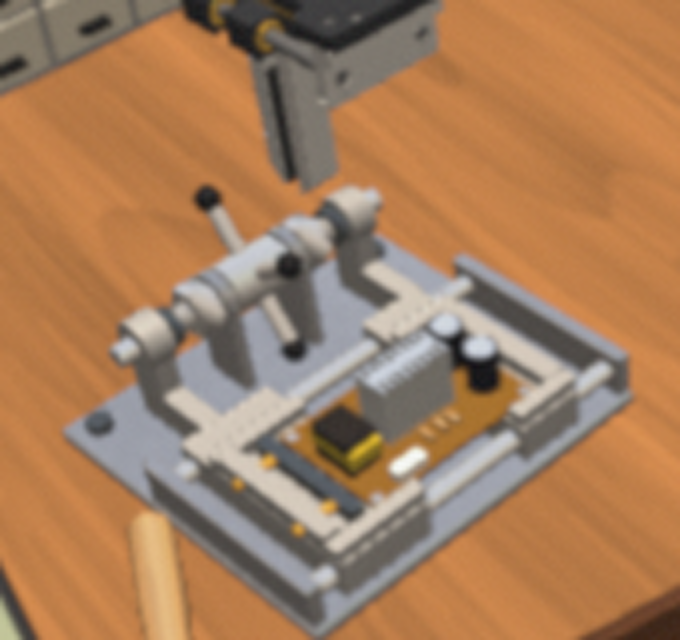

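View pics/t10.png

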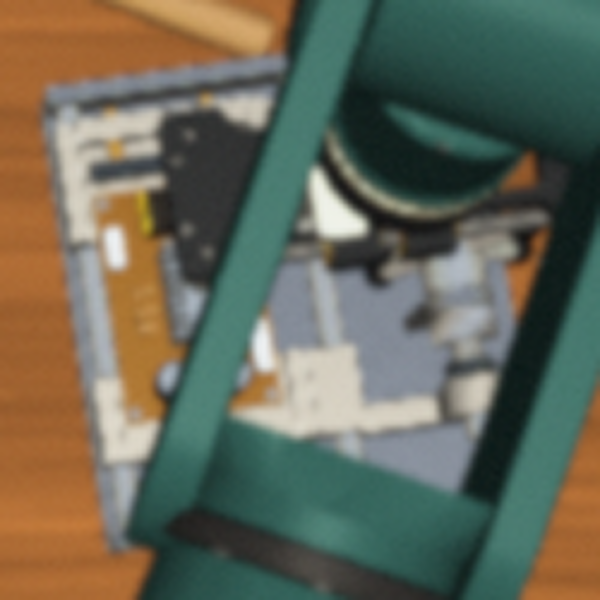

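Request:
{"method": "send_rows", "body": {"increments": [[-1,0.03,0,0,0],[-1,0.06,0,0,0],[-1,0.082,0,0,0],[-1,0.082,0,0,0],[-1,0.082,0,0,0]]}}

```text
time: 9.77
tool_pos: [0.6155, -0.1622, 0.0909]
ee_rot: [-0.548, 1.567, 2.734]
wrist_force: [0.2, 0.5, 1.3]
width: 0.0005
```

```bash
python3 - <<'E'
from cr import *
st()
s=robot.snapshot("scene");crop(s,150,140,170,160,4,"pics/s11.png")
E
```

```text
t 9.77 TCP cradle mm [-1.7  1.5 90.9] F cr 0.5 [0.2 0.5 1.3] w 0.0005 head err 0.001
```

View pics/s11.png

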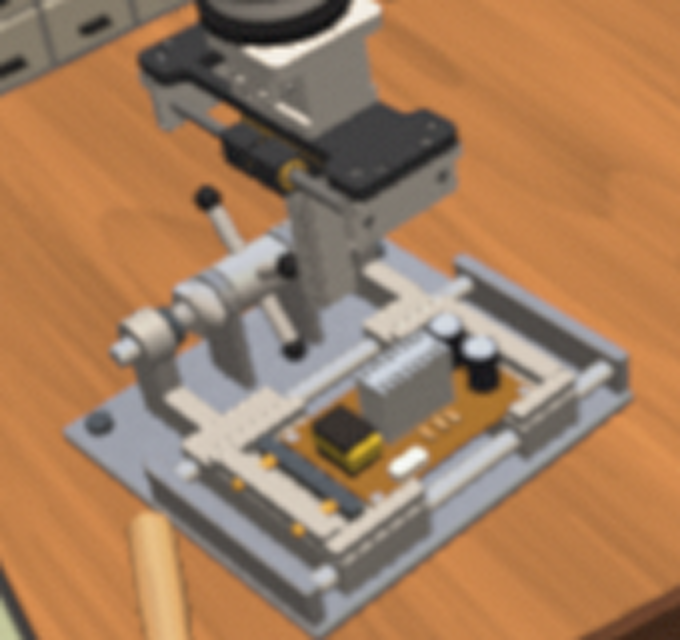

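Request:
{"method": "send_rows", "body": {"increments": [[-1,0,0.01,0,0],[-1,-0.009,0.018,0,0],[-1,-0.013,0.024,0,0],[-1,-0.017,0.031,0,0],[-1,-0.02,0.04,0,0]]}}

```text
time: 10.23
tool_pos: [0.6231, -0.202, 0.1177]
ee_rot: [-2.747, 1.566, 0.536]
wrist_force: [-5.3, 7.7, 11.6]
width: 0.0003
```

```bash
python3 - <<'E'
from cr import *
st()
s=robot.snapshot("scene");crop(s,150,140,170,160,4,"pics/s12.png")
E
```

```text
t 10.23 TCP cradle mm [  0.3 -39.  117.7] F cr 8.3 [-5.3  7.7 11.6] w 0.0003 head err 0.001
```

View pics/s12.png

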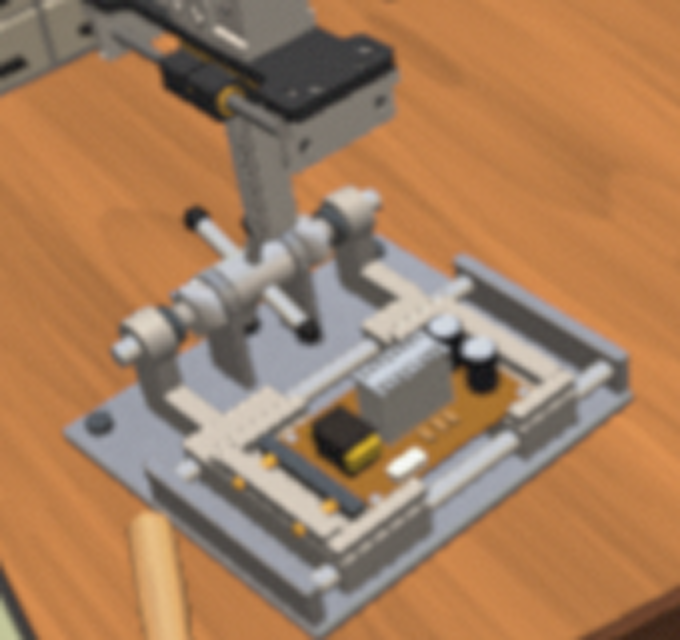

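Request:
{"method": "send_rows", "body": {"increments": [[-1,0,0.01,0,0],[-1,0,0.02,0,0],[-1,0.003,0.028,0,0],[-1,0.006,0.036,0,0],[-1,0.008,0.042,0,0]]}}

```text
time: 10.7
tool_pos: [0.6305, -0.2479, 0.1101]
ee_rot: [2.465, 1.561, -0.538]
wrist_force: [1.2, 0.8, 4.4]
width: 0.0004
```

```bash
python3 - <<'E'
from cr import *
st()
s=robot.snapshot("scene");crop(s,150,140,170,160,4,"pics/s13.png")
E
```

```text
t 10.7 TCP cradle mm [  1.2 -85.4 110.1] F cr 0.6 [1.2 0.8 4.4] w 0.0004 head err -0.001
```

View pics/s13.png

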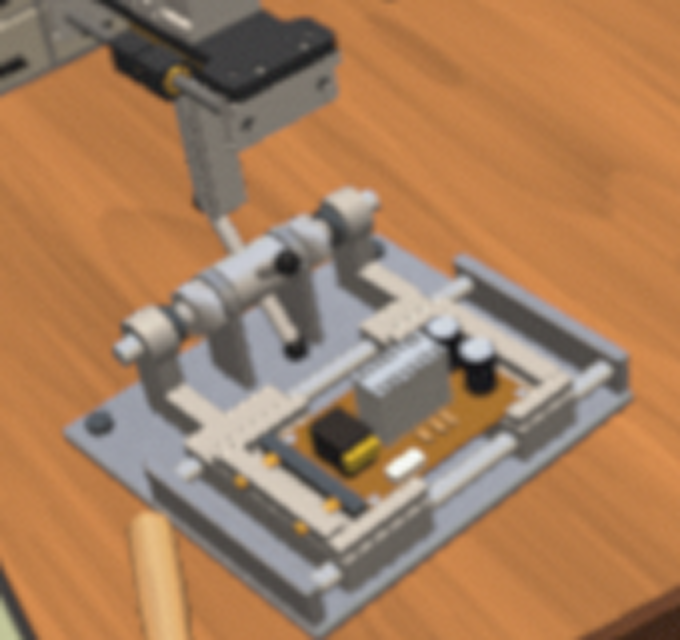

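Request:
{"method": "send_rows", "body": {"increments": [[-1,-0.03,0,0,0],[-1,-0.036,-0.02,0,0],[-1,-0.036,-0.055,0,0],[-1,-0.03,-0.084,0,0],[-1,-0.01,-0.084,0,0]]}}

```text
time: 11.17
tool_pos: [0.6186, -0.1584, 0.12]
ee_rot: [2.845, 1.562, -0.153]
wrist_force: [1.5, -1.3, -0.1]
width: 0.0007
```

Request:
{"method": "send_rows", "body": {"increments": [[-1,0.022,0,0,0],[-1,0.022,0,0,0],[-1,0.022,0,0,0]]}}

```text
time: 11.42
tool_pos: [0.6154, -0.1619, 0.0915]
ee_rot: [-0.222, 1.568, 3.059]
wrist_force: [-0.0, -0.4, 0.1]
width: 0.0005
```

```bash
python3 - <<'E'
from cr import *
st()
s=robot.snapshot("scene");crop(s,150,140,170,160,4,"pics/s14.png");np.save("s14.npy",s)
E
```

```text
t 11.42 TCP cradle mm [-1.8  1.8 91.5] F cr -0.4 [-0.  -0.4  0.1] w 0.0005 head err -0.0
```

View pics/s14.png

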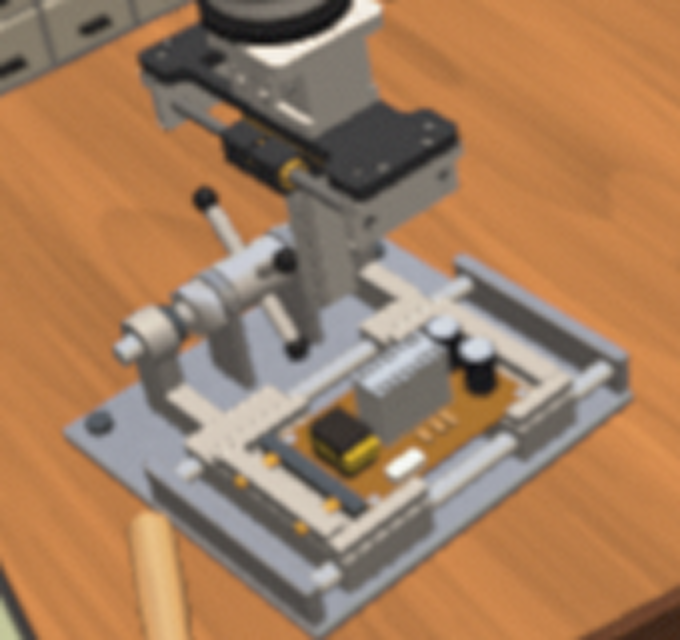

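Request:
{"method": "send_rows", "body": {"increments": [[-1,0,0.01,0,0],[-1,-0.009,0.018,0,0],[-1,-0.013,0.024,0,0],[-1,-0.017,0.031,0,0],[-1,-0.02,0.04,0,0]]}}

```text
time: 11.88
tool_pos: [0.622, -0.2005, 0.1162]
ee_rot: [-2.135, 1.568, 1.147]
wrist_force: [-4.2, 6.0, 10.3]
width: 0.0004
```

Request:
{"method": "send_rows", "body": {"increments": [[-1,0,0.01,0,0],[-1,0,0.02,0,0],[-1,0.003,0.028,0,0],[-1,0.006,0.036,0,0],[-1,0.008,0.042,0,0]]}}

```text
time: 12.3
tool_pos: [0.63, -0.2458, 0.1094]
ee_rot: [2.487, 1.561, -0.516]
wrist_force: [0.8, -0.1, 4.7]
width: 0.0006
```

```bash
python3 - <<'E'
from cr import *
st()
s=robot.snapshot("scene");crop(s,150,140,170,160,4,"pics/s15.png");np.save("s15.npy",s)
crop(s,190,200,130,90,6,"pics/s15b.png")
E
```

```text
t 12.3 TCP cradle mm [  1.1 -83.3 109.4] F cr -0.2 [ 0.8 -0.1  4.7] w 0.0006 head err -0.001
```

View pics/s15.png

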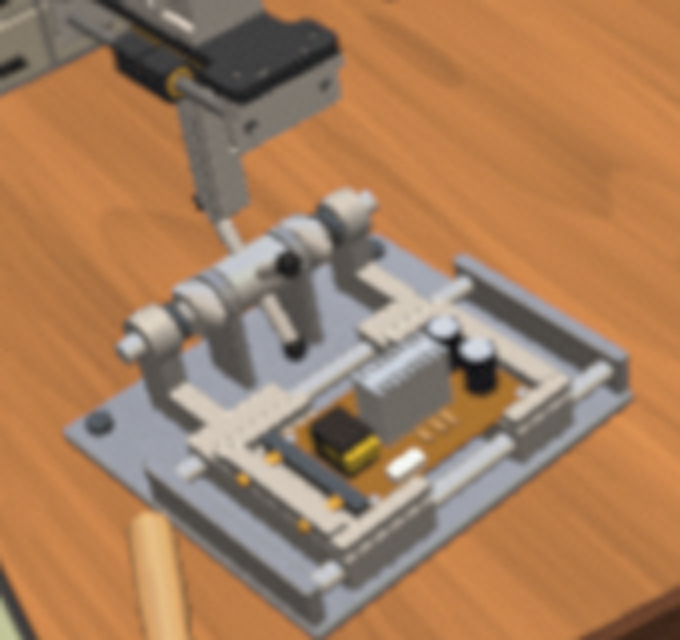

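View pics/s15b.png

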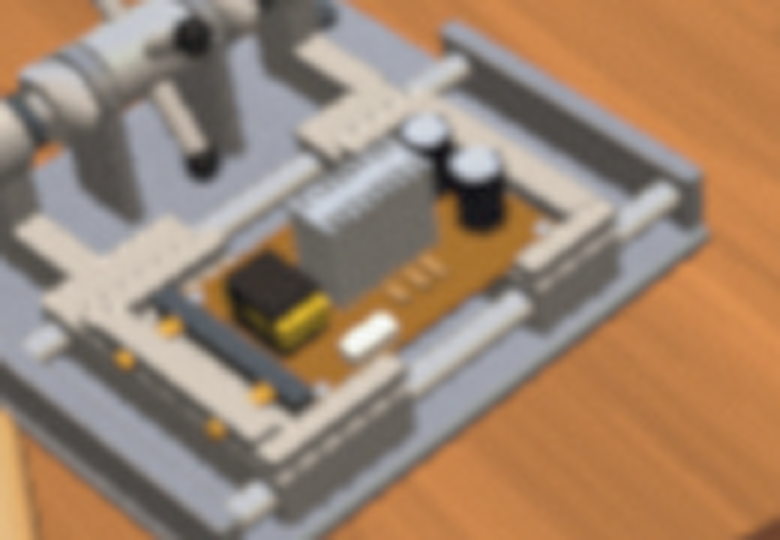

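```bash
cat > edge.py <<'E'
from h import *
b,c=np.load("pose.npy")
T=np.load("top.npy",allow_pickle=True).item(); S=np.load("scene.npy",allow_pickle=True).item()
def prof(s,x0,x1,ys,z,ch=None):
    xs=np.arange(x0,x1,.25); acc=[]
    for y in ys:
        q=proj(s,W(c,np.c_[xs,np.full_like(xs,y),np.full_like(xs,z)]/1e3)).astype(np.float32)
        im=s["image"].astype(np.float32).mean(2) if ch is None else s["image"][:,:,ch].astype(np.float32)
        acc.append(cv2.remap(im,q[:,0].reshape(1,-1),q[:,1].reshape(1,-1),cv2.INTER_CUBIC)[0])
    return xs,np.mean(acc,0)
if __name__=="__main__":
  for n,s in (("top",T),("scene",S)):
    for nm,(a,e) in (("plain ledge",(-50,-25)),("shoe ledge",(25,50)),("shoe face z50",(55,82)),("plain wall z50",(-85,-55))):
        xs,p=prof(s,a,e,np.arange(30,90,3),40 if "ledge" in nm else 50)
        g=np.gradient(p); i=np.argmax(abs(g)); print(n,nm,xs[i],round(float(g[i]),1), p[::8].round(0))
E
python3 edge.py
```

```text
top plain ledge -34.75 -2.8 [196. 196. 195. 195. 195. 195. 191. 178. 156. 139. 133. 133. 133.]
top shoe ledge 36.5 5.2 [130. 128. 121. 105.  92. 108. 147. 177. 189. 191. 191. 191. 191.]
top shoe face z50 64.75 -5.3 [190. 190. 189. 182. 160. 122.  85.  66.  65.  75. 101. 134. 157. 162.]
top plain wall z50 -78.0 4.4 [130. 120. 113. 130. 164. 188. 197. 198. 198. 198. 198. 198. 197. 197.
 197.]
scene plain ledge -34.0 -5.5 [194. 195. 194. 195. 195. 196. 192. 173. 134.  95.  78.  78.  79.]
scene shoe ledge 36.5 1.9 [160. 160. 160. 159. 160. 167. 181. 192. 195. 195. 195. 195. 194.]
scene shoe face z50 79.5 5.3 [194. 195. 195. 195. 185. 156. 117.  95.  91.  89.  82.  87. 121. 160.]
scene plain wall z50 -64.5 -5.4 [ 85. 113. 147. 175. 190. 195. 196. 196. 193. 181. 151. 112.  97. 123.
 162.]
```

Request:
{"method": "send_rows", "body": {"increments": [[-1,-0.03,0,0,0],[-1,-0.036,-0.02,0,0],[-1,-0.036,-0.055,0,0],[-1,-0.03,-0.084,0,0],[-1,-0.01,-0.084,0,0]]}}

```text
time: 12.77
tool_pos: [0.6183, -0.1564, 0.1196]
ee_rot: [2.883, 1.562, -0.115]
wrist_force: [-0.2, -0.4, -0.5]
width: 0.0003
```

Request:
{"method": "send_rows", "body": {"increments": [[-1,0.022,0,0,0],[-1,0.022,0,0,0],[-1,0.022,0,0,0]]}}

```text
time: 13.02
tool_pos: [0.615, -0.1599, 0.0912]
ee_rot: [-0.284, 1.567, 2.997]
wrist_force: [0.2, 0.5, -0.2]
width: 0.0001
```

Request:
{"method": "send_rows", "body": {"increments": [[-1,0,0.01,0,0],[-1,-0.009,0.018,0,0],[-1,-0.013,0.024,0,0],[-1,-0.017,0.031,0,0],[-1,-0.02,0.04,0,0]]}}

```text
time: 13.43
tool_pos: [0.6225, -0.2008, 0.1147]
ee_rot: [2.58, 1.568, -0.422]
wrist_force: [0.2, 0.5, -0.5]
width: 0.0005
```

```bash
python3 - <<'E'
from cr import *
st()
s=robot.snapshot("scene");crop(s,150,140,170,160,4,"pics/s16.png")
E
```

```text
t 13.43 TCP cradle mm [-1.000e-01 -3.770e+01  1.147e+02] F cr 0.5 [ 0.2  0.5 -0.5] w 0.0005 head err -0.0
```

View pics/s16.png

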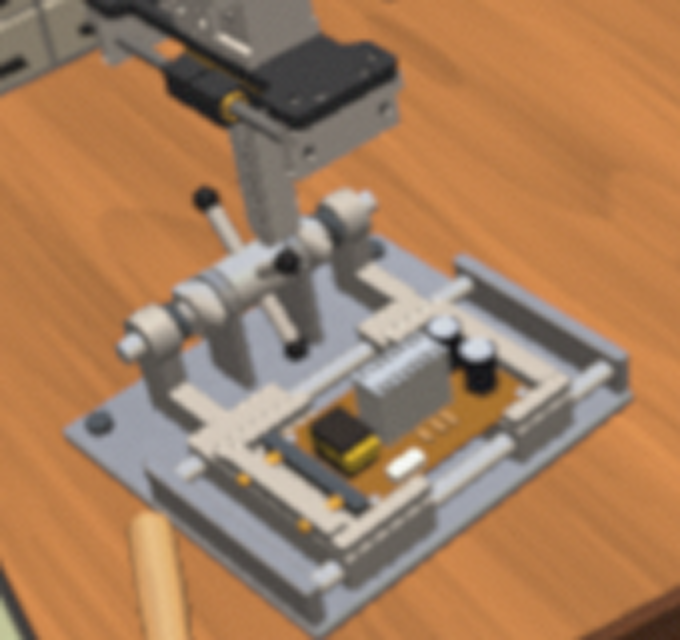

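Request:
{"method": "send_rows", "body": {"increments": [[-1,-0.01,-0.005,0,0],[-1,-0.012,-0.025,0,0],[-1,-0.005,-0.038,0,0],[-1,0.02,-0.038,0,0],[-1,0.02,-0.038,0,0]]}}

```text
time: 13.9
tool_pos: [0.6134, -0.159, 0.0878]
ee_rot: [-0.487, 1.562, 2.797]
wrist_force: [-1.3, -0.0, -1.1]
width: 0.0003
```

Request:
{"method": "send_rows", "body": {"increments": [[-1,0,0,0,0],[-1,0,0,0,0]]}}

```text
time: 14.07
tool_pos: [0.6162, -0.1613, 0.0925]
ee_rot: [-0.219, 1.57, 3.063]
wrist_force: [0.2, 0.3, 0.6]
width: 0.0003
```

```bash
python3 - <<'E'
from cr import *
st()
s=robot.snapshot("scene");crop(s,150,140,170,160,4,"pics/s17.png")
E
```

```text
t 14.07 TCP cradle mm [-0.9  2.2 92.5] F cr 0.3 [0.2 0.3 0.6] w 0.0003 head err 0.0
```

View pics/s17.png

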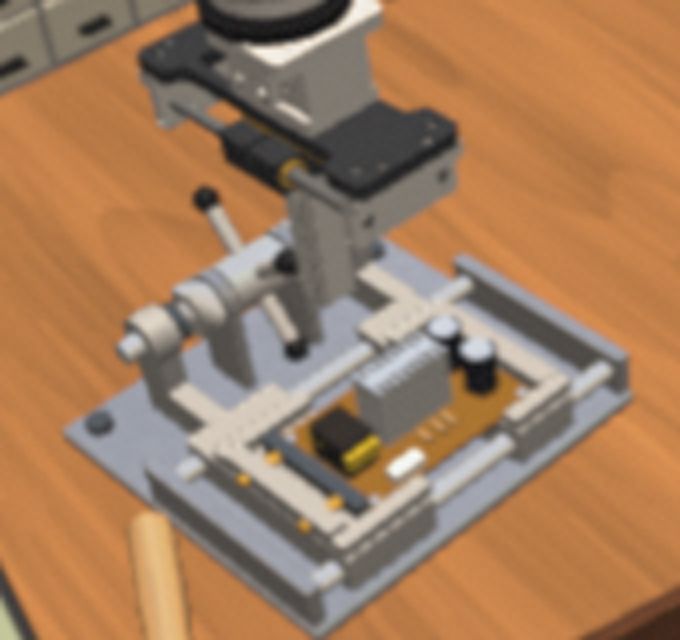

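Request:
{"method": "send_rows", "body": {"increments": [[-1,0,0.008,0,0],[-1,0,0.014,0,0],[-1,-0.001,0.018,0,0],[-1,-0.004,0.022,0,0],[-1,-0.007,0.027,0,0]]}}

```text
time: 14.53
tool_pos: [0.62, -0.1823, 0.1021]
ee_rot: [-1.671, 1.558, 1.613]
wrist_force: [-7.3, 16.6, 13.7]
width: 0.0002
```

```bash
python3 - <<'E'
from cr import *
st()
s=robot.snapshot("scene");crop(s,150,140,170,160,4,"pics/s18.png")
E
```

```text
t 14.53 TCP cradle mm [-1.000e-01 -1.910e+01  1.021e+02] F cr 17.5 [-7.3 16.6 13.7] w 0.0002 head err 0.003
```

View pics/s18.png

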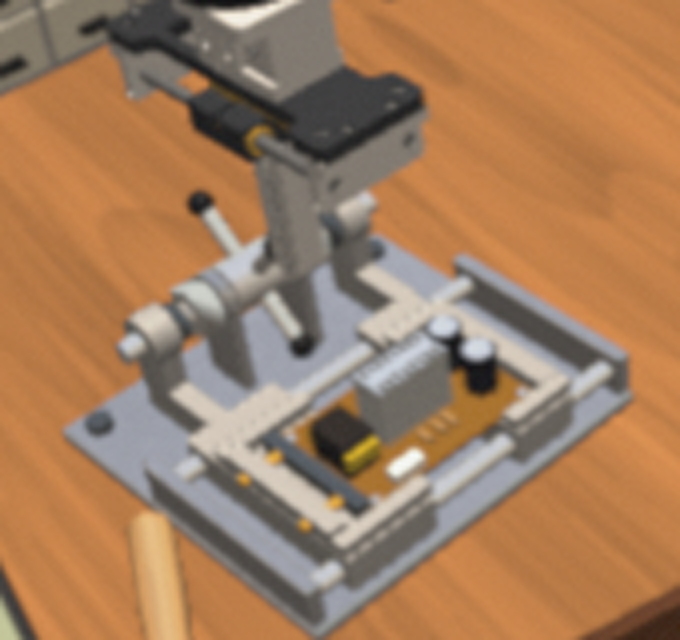

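Request:
{"method": "send_rows", "body": {"increments": [[-1,-0.006,0.002,0,0],[-1,-0.01,0.006,0,0],[-1,-0.012,0.012,0,0],[-1,-0.013,0.019,0,0],[-1,-0.013,0.026,0,0]]}}

```text
time: 15.0
tool_pos: [0.6247, -0.2145, 0.1182]
ee_rot: [2.857, 1.566, -0.145]
wrist_force: [-5.6, 3.8, 18.0]
width: 0.0004
```

```bash
python3 - <<'E'
from cr import *
st()
s=robot.snapshot("scene");crop(s,150,140,170,160,4,"pics/s19.png")
E
```

```text
t 15.0 TCP cradle mm [ 1.000e-01 -5.160e+01  1.182e+02] F cr 4.5 [-5.6  3.8 18. ] w 0.0004 head err 0.0
```

View pics/s19.png

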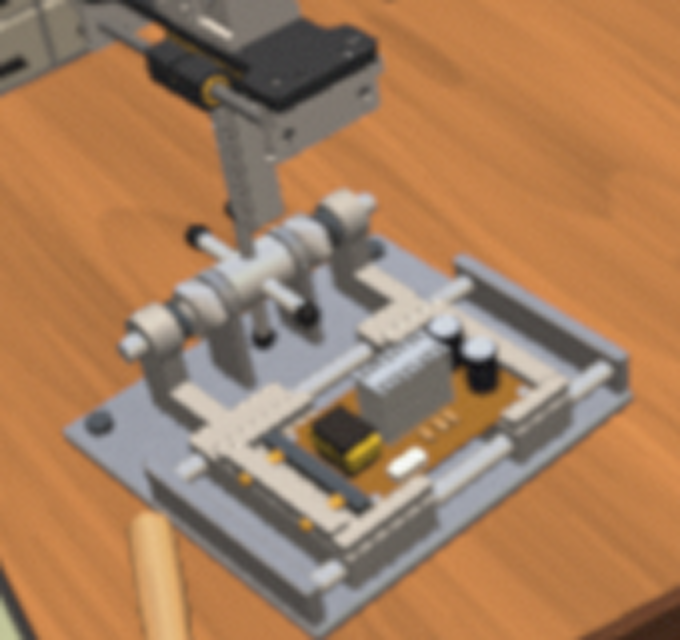

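Request:
{"method": "send_rows", "body": {"increments": [[-1,0.001,0.007,0,0],[-1,0.003,0.013,0,0],[-1,0.006,0.02,0,0],[-1,0.009,0.027,0,0],[-1,0.009,0.027,0,0]]}}

```text
time: 15.47
tool_pos: [0.6274, -0.2432, 0.1033]
ee_rot: [1.65, 1.569, -1.354]
wrist_force: [-1.2, -0.7, 0.2]
width: 0.0005
```

```bash
python3 - <<'E'
from cr import *
st()
s=robot.snapshot("scene");crop(s,150,140,170,160,4,"pics/s20.png");np.save("s20.npy",s)
E
```

```text
t 15.47 TCP cradle mm [ -1.2 -80.4 103.3] F cr -0.5 [-1.2 -0.7  0.2] w 0.0005 head err -0.002
```

View pics/s20.png

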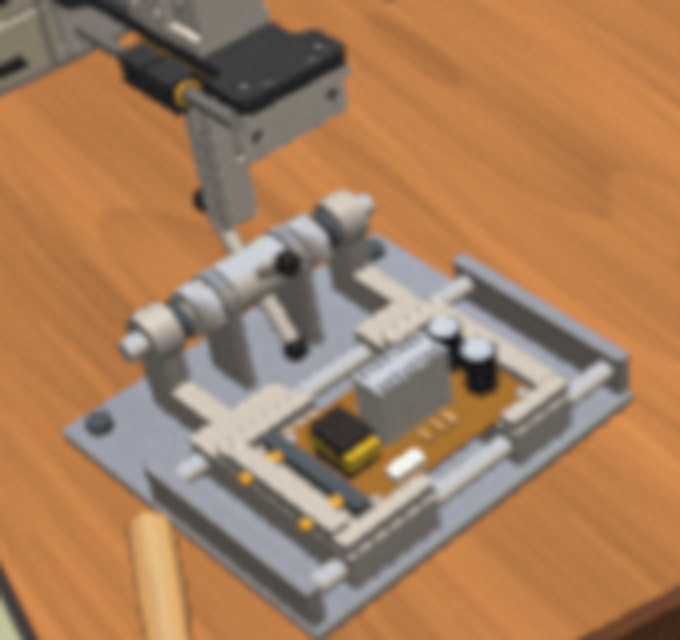

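Request:
{"method": "send_rows", "body": {"increments": [[-1,-0.03,0,0,0],[-1,-0.036,-0.02,0,0],[-1,-0.036,-0.055,0,0],[-1,-0.03,-0.081,0,0],[-1,-0.01,-0.081,0,0]]}}

```text
time: 15.93
tool_pos: [0.6178, -0.1572, 0.117]
ee_rot: [2.904, 1.564, -0.094]
wrist_force: [0.5, -0.0, 0.2]
width: 0.0002
```

Request:
{"method": "send_rows", "body": {"increments": [[-1,0.012,0,0,0],[-1,0.012,0,0,0],[-1,0.012,0,0,0]]}}

```text
time: 16.18
tool_pos: [0.615, -0.1612, 0.0994]
ee_rot: [-0.295, 1.567, 2.986]
wrist_force: [-0.1, -1.0, 0.0]
width: 0.0002
```

```bash
cat > phi.py <<'E'
from cr import *
def phi(s,b1,b2,b3,f=4,off=(150,140)):
    ob=(np.array([b1,b2,b3])+.5)/f-.5+off
    bl=lambda a:[0,-.07-.05*np.sin(a),.072+.05*np.cos(a)]
    fn=lambda p:(proj(s,W(c,[bl(p[0]),bl(p[0]-np.pi/2),bl(p[0]+np.pi)]))-ob-[p[1],p[2]]).ravel()
    r=least_squares(fn,[.6,0,0]); print("phi",r.x,r.fun.round(2))
E
python3 - <<'E'
from cr import *
from edge import prof
st()
s=robot.snapshot("scene");crop(s,150,140,170,160,4,"pics/s21.png");np.save("s21.npy",s)
crop(s,190,215,90,70,8.5,"pics/s21b.png")
for n in("scene","s14","s15","s21"):
    im=np.load(n+".npy",allow_pickle=True).item()
    for nm,a,e,z in (("plain jaw back/wall",-90,-50,50),("shoe",45,95,50)):
        xs,p=prof(im,a,e,np.arange(75,97,2) if a<0 else np.arange(45,95,3),z); print(n,nm,p[::8].round(0))
E
```

```text
t 16.18 TCP cradle mm [-2.   2.5 99.4] F cr -0.9 [-0.1 -1.   0. ] w 0.0002 head err -0.001
scene plain jaw back/wall [ 72.  71.  77.  97. 130. 163. 184. 193. 195. 195. 195. 189. 168. 129.
  98. 104. 142. 177. 193. 196.]
scene shoe [193. 195. 195. 195. 195. 194. 195. 195. 195. 185. 156. 117.  94.  91.
  87.  76.  81. 118. 160. 184. 193. 196. 195. 196. 191.]
s14 plain jaw back/wall [ 75.  74.  81. 100. 131. 160. 179. 192. 200. 202. 203. 202. 197. 176.
 138. 104. 107. 135. 148. 131.]
s14 shoe [ 83.  80.  78.  76.  76.  72.  70.  82.  99. 106. 102.  97.  95.  90.
  78.  84. 127. 169. 190. 198. 202. 203. 204. 199. 170.]
s15 plain jaw back/wall [ 74.  74.  79.  99. 129. 155. 170. 180. 190. 198. 201. 201. 201. 195.
 176. 138. 100.  88.  93.  97.]
s15 shoe [ 81.  79.  77.  74.  70.  65.  68.  83.  97.  99.  97.  95.  89.  78.
  82. 121. 166. 189. 198. 201. 201. 202. 196. 168. 120.]
s21 plain jaw back/wall [ 76.  75.  81. 100. 130. 156. 167. 172. 180. 191. 199. 202. 203. 202.
 196. 174. 135. 102.  91.  92.]
s21 shoe [ 81.  79.  77.  77.  77.  72.  72.  85.  98.  99.  97.  95.  89.  79.
  90. 132. 175. 198. 203. 203. 203. 198. 170. 122.  97.]
```

View pics/s21.png

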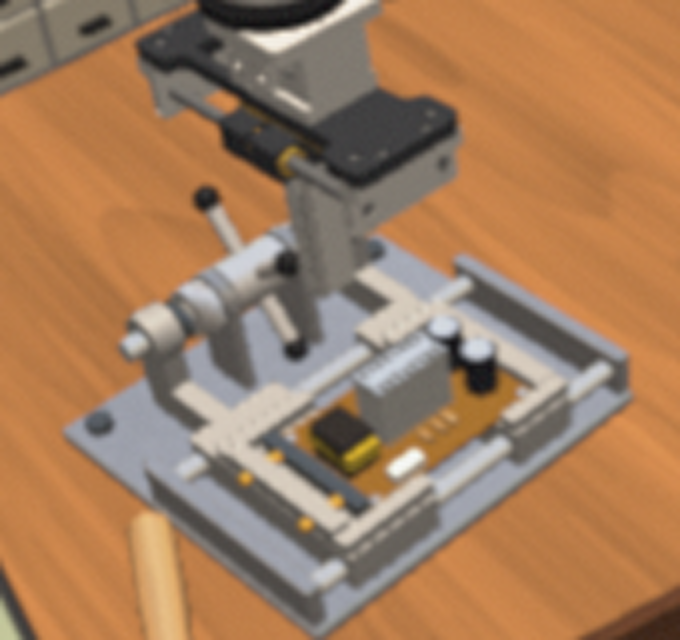

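View pics/s21b.png

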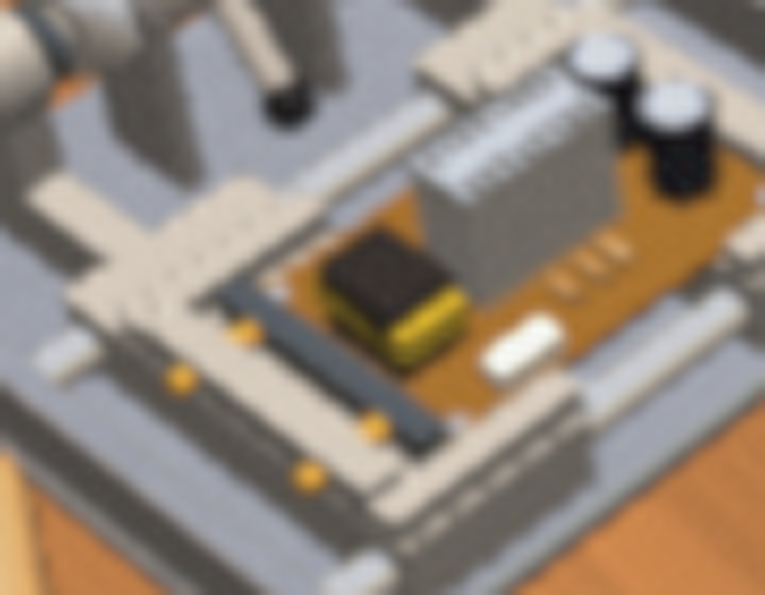

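Request:
{"method": "send_rows", "body": {"increments": [[-1,0.008,0.004,0,0],[-1,0.008,0.012,0,0],[-1,0.007,0.017,0,0],[-1,0.003,0.022,0,0],[-1,-0.001,0.027,0,0]]}}

```text
time: 16.65
tool_pos: [0.6193, -0.1838, 0.1036]
ee_rot: [-1.473, 1.562, 1.81]
wrist_force: [-4.7, 10.7, 7.5]
width: 0.0005
```

Request:
{"method": "send_rows", "body": {"increments": [[-1,-0.006,0.002,0,0],[-1,-0.01,0.006,0,0],[-1,-0.012,0.012,0,0],[-1,-0.013,0.019,0,0],[-1,-0.013,0.026,0,0]]}}

```text
time: 17.07
tool_pos: [0.6241, -0.2129, 0.121]
ee_rot: [-3.126, 1.567, 0.156]
wrist_force: [-7.4, 7.1, 20.1]
width: 0.0007
```

```bash
python3 - <<'E'
from phi import *
st()
s=robot.snapshot("scene");crop(s,150,140,170,160,4,"pics/s22.png")
phi(s,(205,197),(288,262),(294,348))
E
```

```text
t 17.07 TCP cradle mm [ -0.2 -49.9 121. ] F cr 8.1 [-7.4  7.1 20.1] w 0.0007 head err 0.001
phi [0.63845113 0.31687334 0.25048307] [ 0.26  0.09 -0.29  0.11  0.03 -0.2 ]
```

View pics/s22.png

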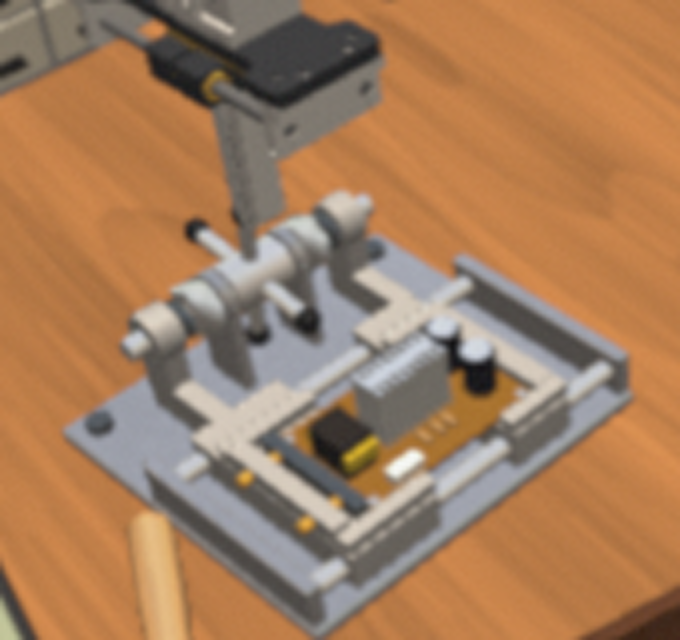

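Request:
{"method": "send_rows", "body": {"increments": [[-1,0,0.006,0,0],[-1,0.002,0.012,0,0],[-1,0.003,0.016,0,0],[-1,0.003,0.016,0,0]]}}

```text
time: 17.45
tool_pos: [0.6282, -0.2325, 0.1178]
ee_rot: [2.427, 1.56, -0.576]
wrist_force: [1.1, 0.7, 8.9]
width: 0.0005
```

```bash
python3 - <<'E'
from phi import *
st()
s=robot.snapshot("scene");crop(s,150,140,170,160,4,"pics/s23.png")
E
```

```text
t 17.45 TCP cradle mm [  1.1 -69.9 117.8] F cr 0.5 [1.1 0.7 8.9] w 0.0005 head err -0.002
```

View pics/s23.png

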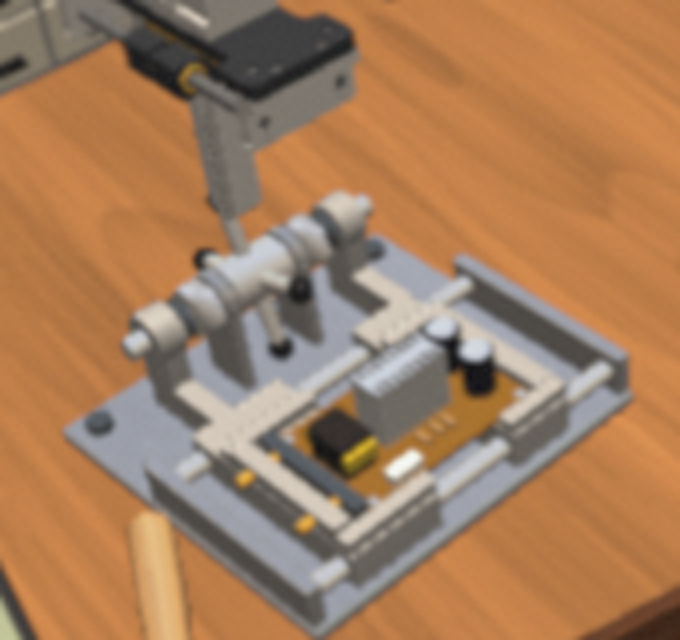

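Looks right. I'll back off a little first so I don't drag the spoke, then retract straight up and clear.

Request:
{"method": "send_rows", "body": {"increments": [[-1,0,-0.006,0,0],[-1,-0.02,-0.008,0,0],[-1,-0.06,-0.008,0,0],[-1,-0.1,-0.008,0,0],[-1,-0.13,-0.008,0,0]]}}

```text
time: 17.92
tool_pos: [0.6249, -0.2225, 0.2456]
ee_rot: [2.173, 1.567, -0.83]
wrist_force: [0.9, -0.5, 1.2]
width: 0.0006
```

Request:
{"method": "send_rows", "body": {"increments": [[-1,0,0.04,0.02,0],[-1,0,0.08,0.05,0],[-1,0,0.12,0.08,0],[-1,0,0.15,0.11,0],[-1,0,0.18,0.14,0]]}}

```text
time: 18.33
tool_pos: [0.522, -0.4045, 0.2419]
ee_rot: [0.885, 1.569, -2.118]
wrist_force: [1.4, 0.2, 0.2]
width: 0.0004
```

Request:
{"method": "send_rows", "body": {"increments": [[-1,0,0.03,0.03,0],[-1,0,0.05,0.06,0],[-1,0,0.05,0.06,0],[-1,0,0.05,0.06,0]]}}

```text
time: 18.67
tool_pos: [0.4688, -0.4623, 0.2419]
ee_rot: [0.291, 1.57, -2.716]
wrist_force: [0.9, 0.8, 0.8]
width: 0.0005
```

```bash
python3 - <<'E'
from phi import *
from edge import prof
st()
s=robot.snapshot("scene");crop(s,150,170,170,130,4.5,"pics/s24.png");np.save("s24.npy",s)
cv2.imwrite("pics/s24full.png",s["image"][:,:,::-1])
s2=robot.snapshot("top");crop(s2,320,165,125,125,4.8,"pics/t24.png");np.save("t24.npy",s2)
for n in("s15","s21","s24"):
    im=np.load(n+".npy",allow_pickle=True).item()
    for nm,a,e,z in (("plain jaw",-90,-50,50),("shoe",45,95,50)):
        xs,p=prof(im,a,e,np.arange(75,97,2) if a<0 else np.arange(45,95,3),z); print(n,nm,p[::8].round(0))
E
```

```text
t 18.67 TCP cradle mm [-188.7 -275.3  241.9] F cr 0.7 [0.9 0.8 0.8] w 0.0005 head err -0.005
s15 plain jaw [ 74.  74.  79.  99. 129. 155. 170. 180. 190. 198. 201. 201. 201. 195.
 176. 138. 100.  88.  93.  97.]
s15 shoe [ 81.  79.  77.  74.  70.  65.  68.  83.  97.  99.  97.  95.  89.  78.
  82. 121. 166. 189. 198. 201. 201. 202. 196. 168. 120.]
s21 plain jaw [ 76.  75.  81. 100. 130. 156. 167. 172. 180. 191. 199. 202. 203. 202.
 196. 174. 135. 102.  91.  92.]
s21 shoe [ 81.  79.  77.  77.  77.  72.  72.  85.  98.  99.  97.  95.  89.  79.
  90. 132. 175. 198. 203. 203. 203. 198. 170. 122.  97.]
s24 plain jaw [ 73.  72.  78.  98. 127. 151. 162. 165. 169. 177. 188. 195. 196. 196.
 196. 187. 162. 123.  95.  88.]
s24 shoe [ 83.  80.  77.  74.  71.  65.  61.  70.  86.  96.  96.  94.  91.  83.
  79. 112. 163. 192. 197. 198. 195. 173. 128.  98. 101.]
```

View pics/s24.png

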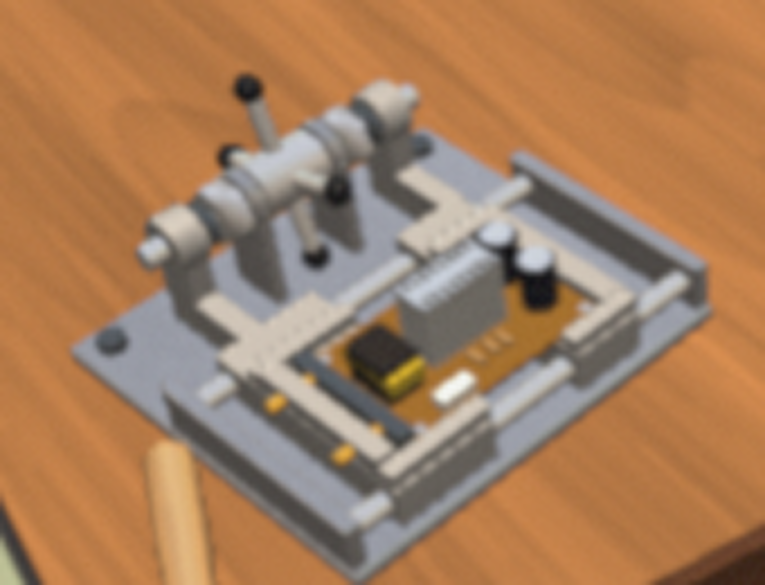

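View pics/t24.png

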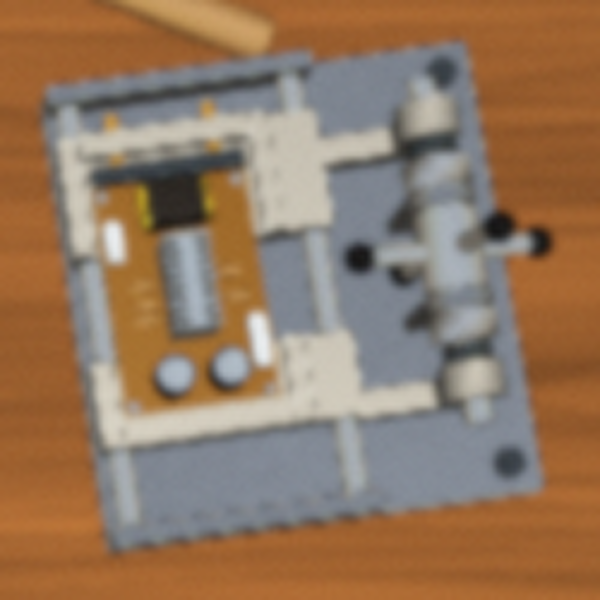

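View pics/s24full.png

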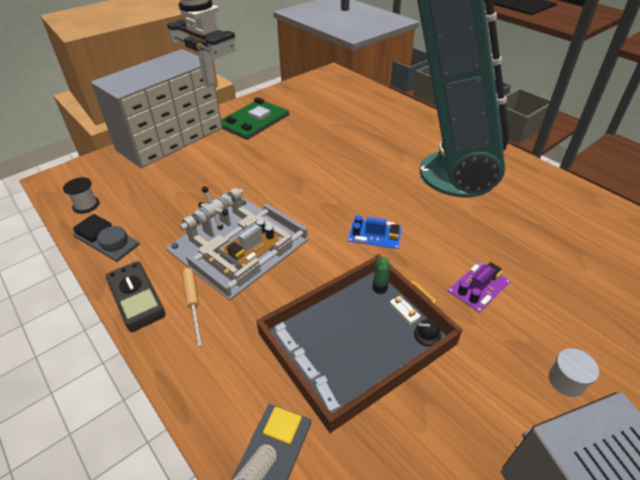

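```bash
python3 - <<'E'
from phi import *
s=np.load("s24.npy",allow_pickle=True).item();T=np.load("t24.npy",allow_pickle=True).item()
phi(s,(248,88),(337,190),(316,256),4.5,(150,170))
# board fit from top + shoe-end
ut=(np.array([(97,187),(250,170),(283,398),(124,414)])+.5)/4.8-.5+[320,165]
L=np.array([[60,40,43],[60,-40,43],[-60,-40,43],[-60,40,43]])/1e3
r=least_squares(lambda p:(proj(T,W(p,L))-ut).ravel(),[.609,-.104,.14]);e=r.x[:2]-W(c,[0,.06,0])[0][:2];a=c[2]
print("board in nest mm",1e3*np.array([np.cos(a)*e[0]+np.sin(a)*e[1],-np.sin(a)*e[0]+np.cos(a)*e[1]]),"dyaw",r.x[2]-a,r.fun.round(1))
E
```

```text
phi [ 0.31354856  0.17597663 -0.07268979] [-0.14  0.05  0.08  0.06  0.06 -0.12]
board in nest mm [ 3.92830545 -1.78360257] dyaw -0.028178729528862467 [-0.1 -0.2  0.2 -0.3 -0.3  0.1  0.2  0.5]
```

```bash
python3 -c "
from bench import robot
print(robot.close_job())"
```

```text
the job is handed in; nothing more can be done
None
```

I handed in the job with the board clamped in the nest and the arm clear. It took about 19 s of the 69 s. No verdict was reported.

**What I did:** I gripped the board by its heat sink, lifted it out of the drawer and lowered it onto both ledges. After letting go, I turned the sleeve with four spoke pushes, using closed fingers. On one attempt the fingers slid over the ball without touching anything, so I backed off and repeated that push.

**Last checks, all from pictures and force readings:**

| Check | Measured | Allowed |
|---|---|---|
| Sleeve angle | about 9.74 rad | – |
| Shoe pushed back, from the sleeve angle | about 4.8 mm | 2.5 to 7.5 mm |
| Shoe pushed back, from jaw and shoe edges in the pictures | about 3.9 mm | 2.5 to 7.5 mm |
| Board off nest centre, along x | about +3.9 mm | 13 mm |
| Board off nest centre, across y | about -1.8 mm | 5.5 mm |
| Board turned | about 0.03 rad | 0.1 rad |

- **Shoe travel:** The two readings differ by about 1 mm, which is near the limit of the picture resolution. Both are well inside the range and far from the 9.3 mm limit.
- **Board position:** If both jaws were exactly symmetric, the board should sit about +2.4 mm along x. The +3.9 mm I measured is within picture accuracy.
- **Flatness:** The board looked flat in both camera views; I did not measure its tilt or height separately.
- **Other things:** The valve, knob, fuse holder, clips and screwdriver look unmoved in the last picture, and the wrist force was back to noise level.

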